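# Gauge the spacer rings and sort them

## Robot

A 6-joint arm with a two-finger parallel gripper is mounted at the origin on a cart in front of the work surface, level with it; the furniture and walls round the work are solid. World frame = base frame: x ahead of the robot, y to its left, z up, the work surface at z = 0. Lengths are in m, angles in rad, forces in N, time in s.
With the tool pointing down it reaches from about 0.35 to 0.85 m from the base axis. Payload 8.1 kg.
Tool frame: the origin (TCP) lies on the mounting face of the last link; the fingertips stand 186 mm ahead of it and the grasp point (between the pads) lies 167 mm ahead of it; z points along the fingers, y is the line along which they close (so a half turn about z gives the same grasp; the last joint's range is limited). The gripper opens to 93 mm and grips with 3 to 60 N. Pads are 15 mm wide; open, the fingers measure 128 mm over their backs; the gripper's body (75 mm by 188 mm) begins 65 mm behind the grasp point.
Start: joints at [1.169, 0.13, 1.488, -0, 1.523, -0.085], TCP at [0.187, 0.57, 0.405] pointing down, gripper open.
Joint ranges: [-2.96, 2.96], [-0.89, 2.26], [0.02, 2.5], [-1.34, 4.48], [0, 2.73], [-2.66, 2.66]. Speed limits (rad/s): [2.39, 2.39, 2.79, 3.14, 3.14, 3.14].

## Interface

Orientations are given as a rotation vector (axis times angle).
In Python, from plant import * gives the robot as it stands. The module is installed in compiled form; this text tells all that it offers.
- The arm moves only by the tool arm_command, never from a script. Its argument "increments" is a list of rows, each a list of 6 numbers: the shift along the tool's x, y, z in units of 0.2 m (1.0 is 0.2 m), then the turn, a rotation vector about the tool's x, y, z in units of pi rad (1.0 is pi rad). A call has exactly 5 rows; each row is the pose to reach, as a shift and turn from the pose commanded when the call began, along the tool's axes at that moment, turning the shorter way round; what a row does not reach only later rows make up. A row lasts 1/8 s, in which the tool goes at most 62.5 mm and 10.7 degrees, less where a joint would pass 70% of its speed; a pose out of reach is approached as far as the arm can. A call with a number of a shift or a turn outside -1 to 1 is refused whole. A call with a gripper value outside its range is refused whole. "fingers" is the closure, from -1 (fully open) to 1 (shut), set as the call begins (left out, the last holds). The fingers move at their own pace and stop on an object; "force" is the grip in N (left out, the last holds). Time passes only in rows, so rows that repeat a pose let the fingers close, or fill a call up. It gives the time, the measured TCP pose, the force, the opening and the grip force at its end, in the units of the state.
- read_state(): the state, without advancing time (a new reading comes with each control period).
- read_camera(name): name is "scene" or "top"; returns a dict with "image" (384x512x3 uint8, red, green, blue), "fx", "fy", "cx", "cy" (pixels), "T" (4x4, takes a point from camera to world coordinates). Camera axes: x right, y down, z forward; pixel columns grow to the right and rows downward; lengths in m; the calibration is good to about 2 mm. A picture is of the moment at which its call begins. There is no depth.
- close_job(): hands the job in; it is judged then, once.
The state is a dict: "t": time; "q": joint angles; "dq": joint speeds; "joint_torque": joint torques, N m; "tool_pos": TCP position; "orientation": TCP orientation; "force": force on the tool from outside, world axes, zero at the start; "wrist_torque": the same for the moment, N m; "opening": finger opening in m; "gripper_force": force on a finger pad.
Only numpy, scipy, OpenCV 4.12 (cv2) and the standard library are available. Lean on these libraries where they do the work, as an engineer would, in place of code of your own. Each camera call takes 0.05 s, during which the arm holds its last target. There are 200 camera calls.

## Task

Working along the rack from left to right, try the plug gauge in the bore of every spacer ring, and leave the gauge standing upright in its stand again. Lay every ring that the gauge goes into in the green tray and every ring that it does not enter in the red tray (the rings lie too deep to be gripped flat, but one that is pushed up the rails of its pocket leans with an edge raised and can be lifted by its sides). Leave the jar, the tin and the chuck key where they are.

Things in the scene. Friction and masses are not known exactly. Their poses are not given: they have to be found in the camera images.
- rack: fixed wooden rack, 126 (x) x 238 (y) x 28 mm high; origin at the centre of its underside, on the bench; x points away from the robot (turned by up to 0.35 rad), y left, z up. Four pockets side by side (two to four hold a ring), 58 mm apart, floor 6 mm above the bench, side walls 48 mm apart with tops 15 mm above the bench. Behind each ring (robot side) is a finger notch 38 mm wide, x = -58 to -23 mm
- pocket1 (a point): middle of the floor of the leftmost pocket, under the ring's centre; axes as the rack's. Shoulders stop the ring from going back. In front two brass rails (5 mm wide, 10 mm either side of the middle line, free space beside them) climb at 30 deg from the floor 23 mm ahead of this point to 28 mm above the bench 61 mm ahead
- pocket2 (a point): the same for the second pocket from the left. A ring whose rear rim is pushed forward by 36 to 39 mm from the notch rides up the rails, tilts by some 28 deg about y (far edge up), its centre then about 20 mm above the bench and 37 mm ahead of this point, and stays leaning by friction when let go
- pocket3 (a point): the same for the third pocket from the left
- pocket4 (a point): the same for the rightmost pocket
- green_tray: shallow green tray, fixed, 126 (x) x 118 (y) x 12 mm, walls 4 mm, inner floor 4 mm above its underside; origin at the centre of its underside, 2 mm above the bench, x away from the robot. Takes the rings that the gauge enters. It stands beside the red one on a black mat; which of the two is on the left varies
- red_tray: shallow red tray, fixed, of the same size and origin as the green one. Takes the rings that the gauge does not enter
- stand_hole0 (a point): middle of the mouth of the round hole (18 mm wide, 26 mm deep) in the fixed dark wooden gauge stand (55 x 55 x 32 mm); 32 mm above the bench
- gauge_grip (a point): middle of the blue handle (18 mm thick, 53 mm long) of the plug gauge, 58 mm above the lower end of its pin. The gauge is 85 mm long, 70 to 140 g: from its lower end a steel pin 14 mm thick and 28 mm long with a nose tapering to 7 mm over its last 4 mm, a collar 25 mm wide and 4 mm thick, the handle. It stands upright in the stand, the pin's end on the hole's floor 6 mm above the bench; z points up the handle
- gauge_tip (a point): lower end of the gauge's pin, on its axis
- ring_1a_mid (a point): centre (half-way up, on the axis) of a spacer ring, 44 mm across, 8 mm thick, 70 g, z along its axis; at the start it lies flat in pocket 1 from the left. The bore is either 20 mm (the gauge enters to the pocket's floor) or 11 mm (the gauge stops on top, only its nose about 2 mm in); the gauge tells. Of ring_1a and ring_1b one is there
- ring_1b_mid (a point): centre (half-way up, on the axis) of a spacer ring, 44 mm across, 8 mm thick, 70 g, z along its axis; at the start it lies flat in pocket 1 from the left. The bore is either 20 mm (the gauge enters to the pocket's floor) or 11 mm (the gauge stops on top, only its nose about 2 mm in); the gauge tells. Of ring_1a and ring_1b one is there
- ring_2a_mid (a point): centre (half-way up, on the axis) of a spacer ring, 44 mm across, 8 mm thick, 70 g, z along its axis; at the start it lies flat in pocket 2 from the left. The bore is either 20 mm (the gauge enters to the pocket's floor) or 11 mm (the gauge stops on top, only its nose about 2 mm in); the gauge tells. Of ring_2a and ring_2b at most one is there
- ring_2b_mid (a point): centre (half-way up, on the axis) of a spacer ring, 44 mm across, 8 mm thick, 70 g, z along its axis; at the start it lies flat in pocket 2 from the left. The bore is either 20 mm (the gauge enters to the pocket's floor) or 11 mm (the gauge stops on top, only its nose about 2 mm in); the gauge tells. Of ring_2a and ring_2b at most one is there
- ring_3a_mid (a point): centre (half-way up, on the axis) of a spacer ring, 44 mm across, 8 mm thick, 70 g, z along its axis; at the start it lies flat in pocket 3 from the left. The bore is either 20 mm (the gauge enters to the pocket's floor) or 11 mm (the gauge stops on top, only its nose about 2 mm in); the gauge tells. Of ring_3a and ring_3b at most one is there
- ring_3b_mid (a point): centre (half-way up, on the axis) of a spacer ring, 44 mm across, 8 mm thick, 70 g, z along its axis; at the start it lies flat in pocket 3 from the left. The bore is either 20 mm (the gauge enters to the pocket's floor) or 11 mm (the gauge stops on top, only its nose about 2 mm in); the gauge tells. Of ring_3a and ring_3b at most one is there
- ring_4a_mid (a point): centre (half-way up, on the axis) of a spacer ring, 44 mm across, 8 mm thick, 70 g, z along its axis; at the start it lies flat in pocket 4 from the left. The bore is either 20 mm (the gauge enters to the pocket's floor) or 11 mm (the gauge stops on top, only its nose about 2 mm in); the gauge tells. Of ring_4a and ring_4b at most one is there
- ring_4b_mid (a point): centre (half-way up, on the axis) of a spacer ring, 44 mm across, 8 mm thick, 70 g, z along its axis; at the start it lies flat in pocket 4 from the left. The bore is either 20 mm (the gauge enters to the pocket's floor) or 11 mm (the gauge stops on top, only its nose about 2 mm in); the gauge tells. Of ring_4a and ring_4b at most one is there
- jar: screw jar with a green lid, 60 x 60 x 78 mm, a bystander to be left where it is; origin at the centre of its underside
- tin: wax tin, 82 x 82 x 39 mm, a bystander to be left where it is; origin at the centre of its underside
- key: T-handled chuck key, 80 x 90 x 12 mm, a bystander to be left where it is; origin at the centre of its underside
Things that resemble listed ones, but are neither listed nor needed, are in the scene too. There is more than one size of the green_tray; the job needs the larger.

How it is judged:
On the way, in this order (a step that is already met when the one before it is completed fails the run):
1. the gauge has been tried in the ring of pocket 1 from the left: in its bore to more than half its thickness, or, if the bore is too narrow, pressed on its mouth (((horizontal distance between gauge_tip and ring_1a_mid below 0.008 m and contact force between gauge and ring_1a above 0.4 N) or (horizontal distance between gauge_tip and ring_1b_mid below 0.008 m and z of gauge_tip in the frame of ring_1b_mid between -0.012 and 0.0005 m))), for 0.1 s.
2. the gauge has been tried in the ring of pocket 2 from the left: in its bore to more than half its thickness, or, if the bore is too narrow, pressed on its mouth (((horizontal distance between gauge_tip and ring_2a_mid below 0.008 m and z of gauge_tip in the frame of ring_2a_mid between -0.012 and 0.0005 m) or (horizontal distance between gauge_tip and ring_2b_mid below 0.008 m and contact force between gauge and ring_2b above 0.4 N))), for 0.1 s.
3. the gauge has been tried in the ring of pocket 3 from the left: in its bore to more than half its thickness, or, if the bore is too narrow, pressed on its mouth (((horizontal distance between gauge_tip and ring_3a_mid below 0.008 m and z of gauge_tip in the frame of ring_3a_mid between -0.012 and 0.0005 m) or (horizontal distance between gauge_tip and ring_3b_mid below 0.008 m and contact force between gauge and ring_3b above 0.4 N))), for 0.1 s.
4. the gauge has been tried in the ring of pocket 4 from the left: in its bore to more than half its thickness, or, if the bore is too narrow, pressed on its mouth (((horizontal distance between gauge_tip and ring_4a_mid below 0.008 m and contact force between gauge and ring_4a above 0.4 N) or (horizontal distance between gauge_tip and ring_4b_mid below 0.008 m and z of gauge_tip in the frame of ring_4b_mid between -0.012 and 0.0005 m))), for 0.1 s.
At the end, for the whole second after the job is handed in: Every ring with a wide bore lies inside the green tray and every ring with a narrow bore inside the red one (its centre within the tray's walls and less than 30 mm above the tray's underside, tilted less than 0.6 rad), and the gauge stands upright in its stand, its pin at least 18 mm down the hole (x of ring_1a_mid in the frame of red_tray between -0.06 and 0.06 m and y of ring_1a_mid in the frame of red_tray between -0.056 and 0.056 m and z of ring_1a_mid in the frame of red_tray between 0 and 0.03 m and angle between each of ring_1a_mid, ring_1b_mid, ring_2a_mid, ring_2b_mid, ring_3a_mid, ring_3b_mid, ring_4a_mid, ring_4b_mid's own z axis and vertical below 0.6 rad and x of ring_1b_mid in the frame of green_tray between -0.06 and 0.06 m and y of ring_1b_mid in the frame of green_tray between -0.056 and 0.056 m and z of ring_1b_mid in the frame of green_tray between 0 and 0.03 m and x of ring_2a_mid in the frame of green_tray between -0.06 and 0.06 m and y of ring_2a_mid in the frame of green_tray between -0.056 and 0.056 m and z of ring_2a_mid in the frame of green_tray between 0 and 0.03 m and x of ring_2b_mid in the frame of red_tray between -0.06 and 0.06 m and y of ring_2b_mid in the frame of red_tray between -0.056 and 0.056 m and z of ring_2b_mid in the frame of red_tray between 0 and 0.03 m and x of ring_3a_mid in the frame of green_tray between -0.06 and 0.06 m and y of ring_3a_mid in the frame of green_tray between -0.056 and 0.056 m and z of ring_3a_mid in the frame of green_tray between 0 and 0.03 m and x of ring_3b_mid in the frame of red_tray between -0.06 and 0.06 m and y of ring_3b_mid in the frame of red_tray between -0.056 and 0.056 m and z of ring_3b_mid in the frame of red_tray between 0 and 0.03 m and x of ring_4a_mid in the frame of red_tray between -0.06 and 0.06 m and y of ring_4a_mid in the frame of red_tray between -0.056 and 0.056 m and z of ring_4a_mid in the frame of red_tray between 0 and 0.03 m and x of ring_4b_mid in the frame of green_tray between -0.06 and 0.06 m and y of ring_4b_mid in the frame of green_tray between -0.056 and 0.056 m and z of ring_4b_mid in the frame of green_tray between 0 and 0.03 m and horizontal distance between gauge_tip and stand_hole0 below 0.008 m and z of gauge_tip in the frame of stand_hole0 below -0.018 m and angle between gauge_tip's own z axis and vertical below 0.25 rad); the robot touches nothing.
It fails at once if the jar is moved by more than 30 mm (distance of jar from where it was at the start of the episode above 0.03 m).
It fails at once if the tin is moved by more than 30 mm (distance of tin from where it was at the start of the episode above 0.03 m).
It fails at once if the chuck key is moved by more than 30 mm (distance of key from where it was at the start of the episode above 0.03 m).
Of ring_1a, ring_1b only 1 to 1 are there at a start; the rules pass over those that are not, and their reading is None.
Of ring_2a, ring_2b only 1 to 1 are there at a start; the rules pass over those that are not, and their reading is None.
Of ring_3a, ring_3b only 1 to 1 are there at a start; the rules pass over those that are not, and their reading is None.
Of ring_4a, ring_4b only 1 to 1 are there at a start; the rules pass over those that are not, and their reading is None.
Of ring_2a, ring_2b, ring_3a, ring_3b, ring_4a, ring_4b only 4 to 6 are there at a start; the rules pass over those that are not, and their reading is None.
At some moment in a run one of ring_1a, ring_1b, ring_2a, ring_2b, ring_3a, ring_3b, ring_4a, ring_4b may be knocked a few centimetres aside while the robot is not near it.
It also fails if it takes over 210 s, if anything falls off the work surface, if the arm or the gripper's body presses on something with over 40 N, if the wrist force passes 120 N, or if a joint passes its speed limit or range.

## Working session

There is one attempt and no reset: what is moved stays moved. The work goes in short steps, Python scripts to look and compute and a tool call to move; the robot and the scene stay as the last step left them, time stands still between calls to the robot, and variables do not carry over. Pictures are saved under pics/ and viewed, at most 14 in all, crops included, and the job is handed in when it is done.

Besides the shell and the picture viewer there is one more tool, called as name(argument=value, ...), one argument or row to a line, values as JSON. arm_command: Moves the arm, as the interface text tells. Shifts and turns lie within -1 to 1; 1 stands for 0.2 m of shift or pi rad of turn. Its arguments: {"type":"object","properties":{"increments":{"type":"array","items":{"type":"array","items":{"type":"number","minimum":-1,"maximum":1}}},"fingers":{"type":"number"},"force":{"type":"number"}},"required":["increments"]}

```bash
mkdir -p pics; cat > h.py <<'E'
from plant import *
import numpy as np, cv2
from scipy.spatial.transform import Rotation as R
def snap(n,f):
    c=read_camera(n); cv2.imwrite('pics/%s.png'%f,c['image'][:,:,::-1]); np.savez('pics/%s.npz'%f,**c); return c
def load(f): return dict(np.load('pics/%s.npz'%f))
def ray(c,u,v):
    d=c['T'][:3,:3]@np.array([(u-c['cx'])/c['fx'],(v-c['cy'])/c['fy'],1]); return c['T'][:3,3],d
def onz(c,u,v,z):
    o,d=ray(c,u,v); return o+d*(z-o[2])/d[2]
def proj(c,p):
    q=c['T'][:3,:3].T@(np.asarray(p)-c['T'][:3,3]); return [round(float(c['fx']*q[0]/q[2]+c['cx']),1),round(float(c['fy']*q[1]/q[2]+c['cy']),1)]
def tri(c1,p1,c2,p2):
    o1,d1=ray(c1,*p1);o2,d2=ray(c2,*p2)
    s=np.linalg.lstsq(np.c_[d1,-d2],o2-o1,rcond=None)[0]
    a=o1+d1*s[0];b=o2+d2*s[1]; return (a+b)/2,np.linalg.norm(a-b)
E
python3 - <<'E'
from h import *
np.set_printoptions(precision=4,suppress=True)
for n in('scene','top'):
    c=snap(n,n+'0');print(n,c['fx'],c['cx'],c['cy']);print(c['T'])
print(read_state())
E
```

```text
scene 405.52339573724043 254.08419838095185 194.89774906253237
[[ 0.602  -0.6459  0.4695  0.1086]
 [-0.7984 -0.4777  0.3666 -0.1498]
 [-0.0125 -0.5955 -0.8032  0.8549]
 [ 0.      0.      0.      1.    ]]
top 449.5787913510449 261.94087091399126 193.5120761028238
[[-0.0081 -0.9857  0.1681  0.3737]
 [-0.9999  0.0059 -0.0138  0.2189]
 [ 0.0126 -0.1682 -0.9857  1.36  ]
 [ 0.      0.      0.      1.    ]]
{'t': 0.1, 'q': array([ 1.1686,  0.1311,  1.4891, -0.    ,  1.523 , -0.0854]), 'dq': array([-0.0009, -0.001 , -0.0007, -0.0009,  0.0011,  0.0002]), 'joint_torque': array([  0.0003, -56.1342, -49.3095,   0.077 ,   0.0292,  -0.    ]), 'tool_pos': array([0.1868, 0.57  , 0.4038]), 'orientation': array([-0.4955, -3.1019,  0.0026]), 'force': array([ 0.5818, -0.0202, -0.108 ]), 'wrist_torque': array([ 0.0455, -0.0414, -0.0254]), 'gripper_force': 0.0, 'opening': 0.09322607311996244}
```

View pics/scene0.png

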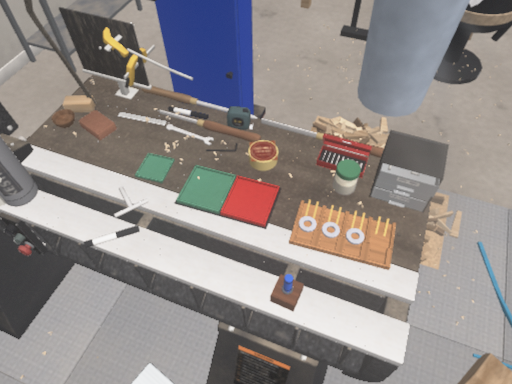

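View pics/top0.png

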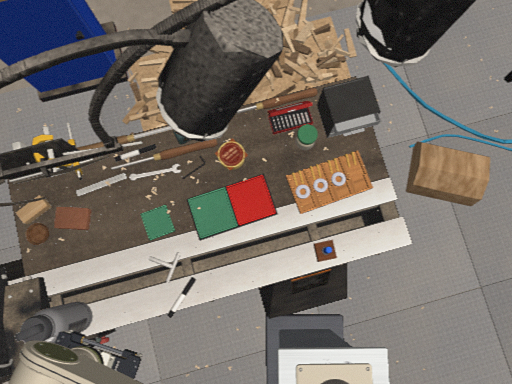

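Scene view: the rings are at about (308,224), (331,230) and (355,236), and pocket 4 is empty. The gauge and stand are at (287,290), the large green tray at (206,190) next to the red one at (250,200). The small green tray at (155,167) is a decoy. The jar is at (346,175) and the tin at (263,153). Next I'll take close crops and masks.

```bash
python3 - <<'E'
from h import *
np.set_printoptions(precision=4,suppress=True)
s=load('scene0');t=load('top0')
a=cv2.resize(s['image'][195:315,260:400],None,fx=4,fy=4,interpolation=cv2.INTER_CUBIC)
b=cv2.resize(t['image'][140:270,280:380],None,fx=3.69,fy=3.69,interpolation=cv2.INTER_CUBIC)[:480,:230]
b=cv2.resize(t['image'][145:265,285:375],(240,320),interpolation=cv2.INTER_CUBIC)
im=np.zeros((480,800,3),np.uint8);im[:,:560]=a;im[:320,560:]=b
cv2.imwrite('pics/crop0.png',im[:,:,::-1])
def comps(c,m,lab,mn=8):
    n,l,st,ce=cv2.connectedComponentsWithStats(m.astype(np.uint8))
    for i in range(1,n):
        if st[i,4]>=mn: print(lab,ce[i].round(1),st[i])
for nm,c in(('s',s),('t',t)):
    hsv=cv2.cvtColor(c['image'],cv2.COLOR_RGB2HSV).astype(int);H,S,V=hsv[...,0],hsv[...,1],hsv[...,2]
    box=np.zeros(H.shape,bool)
    if nm=='s': box[195:320,265:400]=1
    else: box[145:265,285:375]=1
    comps(c,(H>105)&(H<130)&(S>120)&(V>60)&box,nm+' blue',4)
    comps(c,(S<60)&(V>140)&box,nm+' grey')
    comps(c,(H>70)&(H<90)&(S>120)&(V>50),nm+' green',100)
    comps(c,((H>174)|(H<4))&(S>190)&(V>120),nm+' red',200)
E
```

```text
s blue [288.4 281.4] [285 274   8  17  88]
s grey [395.1 196.5] [389 195  11   5  33]
s grey [360.2 203.7] [357 201   7   7  24]
s grey [394.  202.7] [388 200  12   7  46]
s grey [307.3 223.6] [299 216  18  16 200]
s grey [327.9 282.2] [ 265  223  135   97 6477]
s grey [330.4 229.4] [321 222  19  16 200]
s grey [354.7 235.8] [346 228  19  17 212]
t blue [327.6 249.6] [324 247   8   6  43]
t grey [306.5 145.3] [302 145  10   2  14]
t grey [338.2 178.4] [331 172  15  14 127]
t grey [320.2 184.9] [313 178  15  14 128]
t grey [328.9 209.1] [ 285  181   90   49 1496]
t grey [302.5 191.2] [296 185  14  14 127]
t grey [335.9 248.2] [ 285  224   90   41 1986]
t red [250.5 199.7] [ 227  175   49   50 1579]
```

View pics/crop0.png

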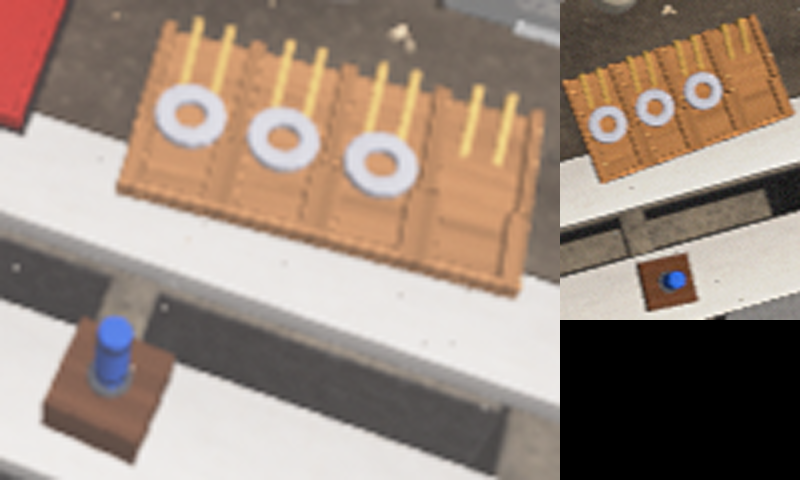

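The crop shows three grey rings in pockets 1 to 3, with pocket 4 empty. The only blue handle is the gauge, standing in the dark stand. Now triangulation.

```bash
python3 - <<'E'
from h import *
np.set_printoptions(precision=4,suppress=True)
s=load('scene0');t=load('top0')
for i,(a,b) in enumerate([((307.3,223.6),(302.5,191.2)),((330.4,229.4),(320.2,184.9)),((354.7,235.8),(338.2,178.4))]):
    print('ring',i+1,*tri(s,a,t,b),onz(s,*a,.013)[:2],onz(t,*b,.013)[:2])
print('handle mid',*tri(s,(288.4,281.4),t,(327.6,249.6)))
print('handle top circle',*tri(s,(288.5,277.7),t,(328.2,249.8)))
print('handle collar',onz(s,287.7,290.5,.036))
def crop(x,y): return 260+x/4,195+y/4
# stand top corners in crop pixels: left, back?, right, front
for n,p in (('st L',(47,395)),('st B',(95,315)),('st R',(172,350)),('st F',(137,440))): print(n,onz(s,*crop(*p),.032))
for n,p in (('rack nearL',(118,186)),('rack farL',(168,22)),('rack nearR',(520,288)),('rack farR',(543,112))): print(n,onz(s,*crop(*p),.028))
for nm,c,bx in(('s',s,(175,165,285,228)),('t',t,(180,165,285,245))):
    hsv=cv2.cvtColor(c['image'],cv2.COLOR_RGB2HSV).astype(int);H,S,V=hsv[...,0],hsv[...,1],hsv[...,2]
    for col,m in(('green',(H>60)&(H<95)&(S>90)),('red',((H>172)|(H<6))&(S>150)&(V>90))):
        b=np.zeros(H.shape,bool);b[bx[1]:bx[3],bx[0]:bx[2]]=1
        k=cv2.morphologyEx((m&b).astype(np.uint8),cv2.MORPH_OPEN,np.ones((3,3)))
        cs=max(cv2.findContours(k,0,2)[0],key=cv2.contourArea)
        w=np.float32([onz(c,*p[0],.014)[:2]*1000 for p in cs]);print(nm,col,cv2.minAreaRect(w))
E
```

```text
ring 1 [0.6096 0.0768 0.0116] 0.0012155447330300777 [0.6083 0.0768] [0.6098 0.0765]
ring 2 [0.6286 0.0225 0.0124] 0.0016857686353483959 [0.6276 0.023 ] [0.629  0.0219]
ring 3 [ 0.6487 -0.0334  0.0111] 0.0021694736032090147 [ 0.6467 -0.0329] [ 0.649 -0.034]
handle mid [0.4298 0.0154 0.0736] 0.00043465999401246874
handle top circle [0.4288 0.0163 0.0918] 0.0005406432349890651
handle collar [0.4268 0.013  0.036 ]
st L [0.4019 0.037  0.032 ]
st B [0.4556 0.0428 0.032 ]
st R [ 0.4635 -0.0025  0.032 ]
st F [ 0.4099 -0.0154  0.032 ]
rack nearL [0.5329 0.0795 0.028 ]
rack farL [0.6494 0.1204 0.028 ]
rack nearR [ 0.6124 -0.1371  0.028 ]
rack farR [ 0.7272 -0.0966  0.028 ]Traceback (most recent call last):
  File "<stdin>", line 18, in <module>
ValueError: max() iterable argument is empty
```

```bash
cat >> h.py <<'E'
TH=0.34
def goal(x,y,z,yaw,tilt=0):
    """grasp-point target; yaw=world angle of tool y; tilt about tool y. prints the move in tool units from now"""
    st=read_state();R0=R.from_rotvec(st['orientation']).as_matrix()
    zt=np.array([0,0,-1.]);yt=np.array([np.cos(yaw),np.sin(yaw),0]);xt=np.cross(yt,zt)
    R1=np.c_[xt,yt,zt]@R.from_rotvec([0,tilt,0]).as_matrix()
    tcp=np.array([x,y,z])-R1[:,2]*.167
    d=R0.T@(tcp-st['tool_pos'])/.2; w=R.from_matrix(R0.T@R1).as_rotvec()/np.pi
    print('shift',d.round(3),'turn',w.round(3))
def now():
    st=read_state();M=R.from_rotvec(st['orientation']).as_matrix()
    print('t',round(st['t'],2),'grasp pt',(st['tool_pos']+M[:,2]*.167).round(4),'yaw',round(float(np.arctan2(M[1,1],M[0,1])),3),'F',st['force'].round(2),'op',round(st['opening'],4),'gf',round(st['gripper_force'],1))
E
python3 - <<'E'
from h import *
np.set_printoptions(precision=4,suppress=True)
s=load('scene0');t=load('top0')
for nm,c,g,bx in(('s',s,(206,190),(175,165,285,228)),('t',t,(212,212),(185,170,285,245))):
    hsv=cv2.cvtColor(c['image'],cv2.COLOR_RGB2HSV).astype(int);H,S,V=hsv[...,0],hsv[...,1],hsv[...,2]
    g0=hsv[g[1],g[0]];print(nm,g0)
    for col,m in(('green',(abs(H-g0[0])<12)&(S>90)),('red',((H>172)|(H<6))&(S>150)&(V>90))):
        b=np.zeros(H.shape,bool);b[bx[1]:bx[3],bx[0]:bx[2]]=1
        k=cv2.morphologyEx((m&b).astype(np.uint8),cv2.MORPH_OPEN,np.ones((3,3)))
        cs=cv2.findContours(k,0,2)[0]
        if not cs: print('none');continue
        cs=max(cs,key=cv2.contourArea)
        print(nm,col,cv2.minAreaRect(np.float32([onz(c,*p[0],.014)[:2]*1000 for p in cs])))
now();goal(.43,.0155,.2,TH+np.pi/2)
E
```

```text
s [ 73  79 154]
none
s red ((583.9742431640625, 234.49423217773438), (125.4804916381836, 117.05376434326172), 18.15798568725586)
t [ 73 110 127]
t green ((546.7100219726562, 350.372314453125), (126.5381088256836, 119.09334564208984), 18.396772384643555)
t red ((585.517822265625, 234.68099975585938), (126.32632446289062, 119.2430191040039), 18.378032684326172)
t 0.1 grasp pt [0.1867 0.5697 0.2368] yaw 1.254 F [ 0.58 -0.02 -0.11] op 0.0932 gf 0.0
shift [-2.019 -2.255  0.188] turn [-0.001 -0.    -0.209]
```

arm_command(
  increments=[
    [-0.14,-0.15,0,0,0,0],
    [-0.28,-0.3,0,0,0,0],
    [-0.42,-0.45,0,0,0,0],
    [-0.56,-0.6,0,0,0,0],
    [-0.7,-0.75,0,0,0,0],
  ],
  fingers=0.1,
  force=30,
)

```text
t: 0.72
tool_pos: [0.2734, 0.3827, 0.4043]
orientation: [-0.495, -3.102, 0.001]
force: [0.6, 0.1, 0.2]
opening: 0.0473
gripper_force: 0.0
```

arm_command(
  increments=[
    [-0.14,-0.15,0,0,0,0],
    [-0.28,-0.3,0,0,0,0],
    [-0.42,-0.45,0,0,0,0],
    [-0.56,-0.6,0,0,0,0],
    [-0.7,-0.75,0,0,0,0],
  ],
)

```text
t: 1.35
tool_pos: [0.3597, 0.1966, 0.4045]
orientation: [-0.495, -3.102, 0.0]
force: [1.2, 1.4, 0.2]
opening: 0.0414
gripper_force: 0.0
```

arm_command(
  increments=[
    [-0.14,-0.15,0.02,0,0,-0.04],
    [-0.28,-0.3,0.05,0,0,-0.08],
    [-0.42,-0.45,0.1,0,0,-0.12],
    [-0.52,-0.6,0.15,0,0,-0.165],
    [-0.62,-0.75,0.19,0,0,-0.209],
  ],
)

```text
t: 1.98
tool_pos: [0.4306, 0.0154, 0.366]
orientation: [0.538, -3.094, -0.0]
force: [0.2, -0.3, -0.5]
opening: 0.042
gripper_force: 0.0
```

```bash
python3 - <<'E'
from h import *
now();goal(.43,.0155,.066,TH+np.pi/2)
E
```

```text
t 1.98 grasp pt [0.4305 0.0154 0.199 ] yaw 1.915 F [ 0.18 -0.33 -0.5 ] op 0.042 gf 0.0
shift [0.002 0.001 0.665] turn [ 0.    -0.     0.001]
```

arm_command(
  increments=[
    [0,0,0.18,0,0,0],
    [0,0,0.36,0,0,0],
    [0,0,0.5,0,0,0],
    [0,0,0.6,0,0,0],
    [0,0,0.665,0,0,0],
  ],
)

```text
t: 2.6
tool_pos: [0.43, 0.0167, 0.2324]
orientation: [0.531, -3.095, -0.001]
force: [-0.6, 0.7, -0.2]
opening: 0.0421
gripper_force: 0.0
```

arm_command(
  increments=[
    [0,0,0,0,0,0],
    [0,0,0,0,0,0],
    [0,0,0,0,0,0],
    [0,0,0,0,0,0],
    [0,0,0,0,0,0],
  ],
  fingers=1,
  force=30,
)

```text
t: 3.22
tool_pos: [0.4312, 0.0167, 0.2347]
orientation: [-0.531, 3.095, -0.001]
force: [-0.8, 0.9, 5.8]
opening: 0.0173
gripper_force: 30.0
```

arm_command(
  increments=[
    [0,0,-0.04,0,0,0],
    [0,0,-0.1,0,0,0],
    [0,0,-0.16,0,0,0],
    [0,0,-0.22,0,0,0],
    [0,0,-0.25,0,0,0],
  ],
)

```text
t: 3.85
tool_pos: [0.4309, 0.0167, 0.285]
orientation: [-0.531, 3.095, -0.001]
force: [1.3, 0.5, -1.4]
opening: 0.0174
gripper_force: 30.0
```

```bash
python3 - <<'E'
from h import *
now();snap('scene','s1');snap('top','t1')
for n,f in (('s','s1'),('t','t1')):
    c=load(f);hsv=cv2.cvtColor(c['image'],cv2.COLOR_RGB2HSV).astype(int);H,S,V=hsv[...,0],hsv[...,1],hsv[...,2]
    b=np.zeros(H.shape,bool)
    if n=='s': b[200:320,265:400]=1
    else: b[145:265,285:375]=1
    for nm,m in(('blue',(H>105)&(H<130)&(S>120)&(V>60)),('grey',(S<60)&(V>140))):
        k,l,st,ce=cv2.connectedComponentsWithStats((m&b).astype(np.uint8))
        for i in range(1,k):
            if 10<st[i,4]<400: print(n,nm,ce[i].round(1),st[i])
im=cv2.resize(load('s1')['image'][190:320,240:400],None,fx=4,fy=4,interpolation=cv2.INTER_CUBIC);cv2.imwrite('pics/c1.png',im[:,:,::-1])
goal(.6096,.0767,.13,TH+np.pi/2)
E
```

```text
t 3.85 grasp pt [0.4312 0.0166 0.118 ] yaw 1.911 F [ 1.27  0.53 -1.38] op 0.0174 gf 30.0
s blue [289.  273.7] [286 267   7  15  73]
s grey [360.1 203.5] [357 201   7   7  21]
s grey [393.8 202.7] [388 200  12   7  44]
s grey [354.7 235.8] [346 228  19  17 209]
s grey [322.4 256.2] [317 251  12  11  94]
s grey [317.6 268. ] [309 265  17   7  64]
s grey [296.4 278. ] [293 275   8   7  42]
t grey [306.8 145.3] [303 145   9   2  13]
t grey [338.3 178.4] [331 172  15  14 126]
t grey [320.2 184.9] [313 178  15  14 130]
t grey [302.5 191.2] [296 185  14  14 127]
t grey [333.4 240.4] [332 215   4  50 192]
t grey [329.5 241.8] [329 239   2   7  11]
t grey [311.3 242.2] [307 241  10   4  16]
t grey [292.8 256.2] [285 245  19  20 281]
t grey [314.1 254.2] [312 249   5  12  31]
shift [-0.942 -0.015 -0.06 ] turn [-0.  0. -0.]
```

View pics/c1.png

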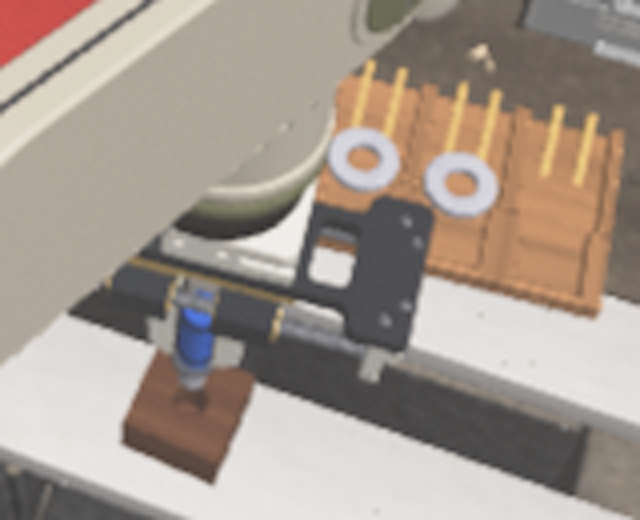

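arm_command(
  increments=[
    [-0.15,-0.015,0,0,0,0],
    [-0.37,-0.015,0,0,0,0],
    [-0.6,-0.015,0,0,0,0],
    [-0.8,-0.015,0,0,0,0],
    [-0.942,-0.015,0,0,0,0],
  ],
)

```text
t: 4.58
tool_pos: [0.6104, 0.0773, 0.2827]
orientation: [0.531, -3.095, -0.0]
force: [-0.2, 0.3, -0.9]
opening: 0.0174
gripper_force: 30.0
```

arm_command(
  increments=[
    [0,0,0.06,0,0,0],
    [0,0,0.12,0,0,0],
    [0,0,0.18,0,0,0],
    [0,0,0.18,0,0,0],
    [0,0,0.18,0,0,0],
  ],
)

```text
t: 5.2
tool_pos: [0.6091, 0.0765, 0.248]
orientation: [-0.531, 3.096, -0.0]
force: [0.0, 0.1, -1.3]
opening: 0.0175
gripper_force: 30.0
```

```bash
python3 - <<'E'
from h import *
now();snap('scene','s2');snap('top','t2')
im=cv2.resize(load('s2')['image'][180:280,270:400],None,fx=4,fy=4,interpolation=cv2.INTER_CUBIC)
cv2.imwrite('pics/c2.png',im[:,:,::-1])
goal(.6093,.0767,.08,TH+np.pi/2)
E
```

```text
t 5.2 grasp pt [0.6091 0.0765 0.081 ] yaw 1.91 F [ 0.01  0.09 -1.35] op 0.0175 gf 30.0
shift [0.    0.001 0.008] turn [-0.  0. -0.]
```

View pics/c2.png

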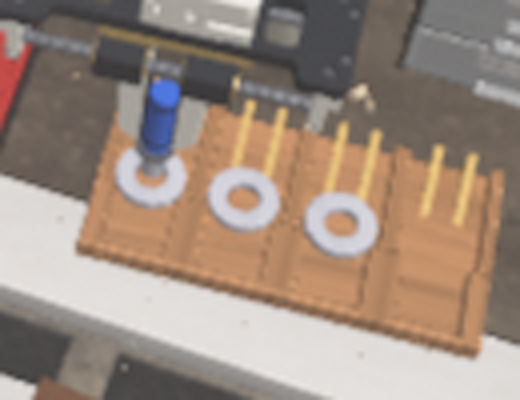

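arm_command(
  increments=[
    [0,0,0.01,0,0,0],
    [0,0,0.02,0,0,0],
    [0,0,0.03,0,0,0],
    [0,0,0.04,0,0,0],
    [0,0,0.045,0,0,0],
  ],
)

```text
t: 5.92
tool_pos: [0.6092, 0.0767, 0.2384]
orientation: [0.531, -3.096, -0.0]
force: [0.4, 0.2, -1.3]
opening: 0.0176
gripper_force: 30.0
```

arm_command(
  increments=[
    [0,0,0.005,0,0,0],
    [0,0,0.01,0,0,0],
    [0,0,0.012,0,0,0],
    [0,0,0.012,0,0,0],
    [0,0,0.012,0,0,0],
  ],
)

```text
t: 6.55
tool_pos: [0.6093, 0.0766, 0.2364]
orientation: [-0.531, 3.096, -0.0]
force: [-0.3, -0.2, -1.5]
opening: 0.0175
gripper_force: 30.0
```

arm_command(
  increments=[
    [0,0,-0.06,0,0,0],
    [0,0,-0.12,0,0,0],
    [0,0,-0.18,0,0,0],
    [0,0,-0.18,0,0,0],
    [0,0,-0.18,0,0,0],
  ],
)

```text
t: 7.18
tool_pos: [0.6092, 0.0767, 0.2723]
orientation: [-0.531, 3.096, 0.0]
force: [-0.2, 0.3, -0.7]
opening: 0.0177
gripper_force: 30.0
```

```bash
python3 - <<'E'
from h import *
now();goal(.6288,.0220,.085,TH+np.pi/2)
E
```

```text
t 7.17 grasp pt [0.6092 0.0767 0.1053] yaw 1.911 F [-0.2   0.34 -0.73] op 0.0177 gf 30.0
shift [-0.001 -0.29   0.102] turn [ 0.  0. -0.]
```

arm_command(
  increments=[
    [0,-0.15,0,0,0,0],
    [0,-0.29,0,0,0,0],
    [0,-0.29,0.04,0,0,0],
    [0,-0.29,0.09,0,0,0],
    [0,-0.29,0.12,0,0,0],
  ],
)

```text
t: 7.8
tool_pos: [0.6278, 0.0228, 0.2466]
orientation: [0.532, -3.094, -0.001]
force: [-0.4, 0.1, -0.9]
opening: 0.0175
gripper_force: 30.0
```

arm_command(
  increments=[
    [0,0,0.01,0,0,0],
    [0,0,0.02,0,0,0],
    [0,0,0.03,0,0,0],
    [0,0,0.04,0,0,0],
    [0,0,0.045,0,0,0],
  ],
)

```text
t: 8.43
tool_pos: [0.6286, 0.0219, 0.2393]
orientation: [-0.531, 3.096, -0.0]
force: [0.1, -0.1, -1.1]
opening: 0.0176
gripper_force: 30.0
```

arm_command(
  increments=[
    [0,0,0.005,0,0,0],
    [0,0,0.01,0,0,0],
    [0,0,0.015,0,0,0],
    [0,0,0.015,0,0,0],
    [0,0,0.015,0,0,0],
  ],
)

```text
t: 9.05
tool_pos: [0.6286, 0.0219, 0.2364]
orientation: [-0.531, 3.096, -0.0]
force: [-0.6, -0.1, -1.5]
opening: 0.0177
gripper_force: 30.0
```

arm_command(
  increments=[
    [0,0,-0.06,0,0,0],
    [0,0,-0.12,0,0,0],
    [0,0,-0.18,0,0,0],
    [0,0,-0.18,0,0,0],
    [0,0,-0.18,0,0,0],
  ],
)

```text
t: 9.68
tool_pos: [0.6285, 0.022, 0.2723]
orientation: [-0.531, 3.096, -0.0]
force: [-0.0, 0.7, -1.6]
opening: 0.0174
gripper_force: 30.0
```

```bash
python3 - <<'E'
from h import *
now();goal(.6480,-.0330,.081,TH+np.pi/2)
c=snap('top','t3')
hsv=cv2.cvtColor(c['image'],cv2.COLOR_RGB2HSV).astype(int);m=(hsv[...,1]<60)&(hsv[...,2]>140)
k,l,st,ce=cv2.connectedComponentsWithStats(m[165:205,285:375].astype(np.uint8))
for i in range(1,k):
    if st[i,4]>40: print(ce[i].round(1)+[285,165],st[i,4])
E
```

```text
t 9.68 grasp pt [0.6285 0.022  0.1053] yaw 1.911 F [-0.    0.74 -1.64] op 0.0174 gf 30.0
shift [-0.    -0.292  0.122] turn [-0.  0. -0.]
[344.1 191.8] 697
[346.8 168.1] 52
[300.2 193.8] 60
```

arm_command(
  increments=[
    [0,-0.15,0,0,0,0],
    [0,-0.292,0,0,0,0],
    [0,-0.292,0.04,0,0,0],
    [0,-0.292,0.09,0,0,0],
    [0,-0.292,0.12,0,0,0],
  ],
)

```text
t: 10.35
tool_pos: [0.6473, -0.0322, 0.2465]
orientation: [0.532, -3.094, -0.001]
force: [0.3, 0.2, -1.5]
opening: 0.0177
gripper_force: 30.0
```

arm_command(
  increments=[
    [0,0,0.01,0,0,0],
    [0,0,0.02,0,0,0],
    [0,0,0.03,0,0,0],
    [0,0,0.04,0,0,0],
    [0,0,0.045,0,0,0],
  ],
)

```text
t: 10.98
tool_pos: [0.648, -0.0331, 0.2393]
orientation: [-0.531, 3.096, -0.0]
force: [0.5, -0.4, -1.2]
opening: 0.0173
gripper_force: 30.0
```

```bash
python3 - <<'E'
from h import *
now();c=snap('scene','s3')
cv2.imwrite('pics/c3.png',cv2.resize(c['image'][180:280,270:400],None,fx=4,fy=4,interpolation=cv2.INTER_CUBIC)[:,:,::-1])
E
```

```text
t 10.97 grasp pt [ 0.6481 -0.0331  0.0723] yaw 1.911 F [ 0.48 -0.4  -1.24] op 0.0173 gf 30.0
```

View pics/c3.png

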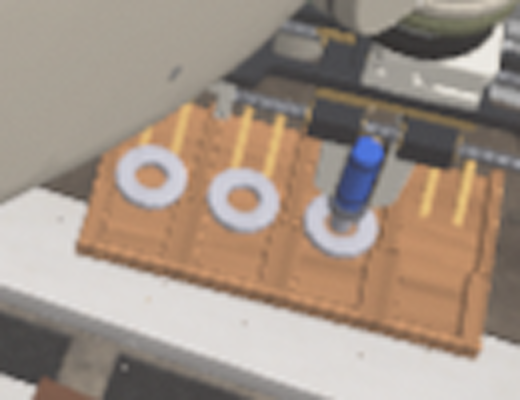

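arm_command(
  increments=[
    [0,0,0.005,0,0,0],
    [0,0,0.01,0,0,0],
    [0,0,0.015,0,0,0],
    [0,0,0.02,0,0,0],
    [0,0,0.02,0,0,0],
  ],
)

```text
t: 11.65
tool_pos: [0.648, -0.0331, 0.2352]
orientation: [0.531, -3.096, -0.0]
force: [0.6, -0.9, -1.8]
opening: 0.0178
gripper_force: 30.0
```

```bash
python3 - <<'E'
from h import *
now();c=snap('scene','s4')
hsv=cv2.cvtColor(c['image'],cv2.COLOR_RGB2HSV).astype(int);H,S,V=hsv[...,0],hsv[...,1],hsv[...,2]
m=((H>105)&(H<130)&(S>120)&(V>60));m[:200]=0;m[260:]=0;m[:,:340]=0;m[:,380:]=0
v,u=np.nonzero(m);print(u.min(),u.max(),v.min(),v.max(),u.mean(),v.mean(),[u[v==r].mean() for r in range(v.min(),v.max()+1)])
for z in (.0065,.035,.039,.065,.0915): print(z,proj(c,(.6481,-.0331,z)))
E
```

```text
t 11.65 grasp pt [ 0.6479 -0.0331  0.0682] yaw 1.911 F [ 0.55 -0.91 -1.77] op 0.0178 gf 30.0
355 364 215 232 359.7802197802198 223.36263736263737 [np.float64(360.5), np.float64(360.0), np.float64(361.0), np.float64(361.0), np.float64(361.0), np.float64(361.0), np.float64(361.5), np.float64(361.5), np.float64(nan), np.float64(359.5), np.float64(359.0), np.float64(359.5), np.float64(358.5), np.float64(358.5), np.float64(358.0), np.float64(358.0), np.float64(358.5), np.float64(358.0)]
0.0065 [354.6, 236.8]
0.035 [356.8, 230.6]
0.039 [357.2, 229.7]
0.065 [359.3, 223.8]
0.0915 [361.6, 217.4]<stdin>:5: RuntimeWarning: Mean of empty slice.
  ret = ret.dtype.type(ret / rcount)
```

All three rings are wide. Next I return the gauge to the stand.

arm_command(
  increments=[
    [0,0,-0.06,0,0,0],
    [0,0,-0.12,0,0,0],
    [0,0,-0.18,0,0,0],
    [0,0,-0.24,0,0,0],
    [0,0,-0.24,0,0,0],
  ],
)

```text
t: 12.32
tool_pos: [0.6486, -0.0332, 0.2854]
orientation: [-0.531, 3.093, -0.001]
force: [-0.1, -0.3, -0.8]
opening: 0.0178
gripper_force: 30.0
```

```bash
python3 - <<'E'
from h import *
now();goal(.4312,.0167,.118,TH+np.pi/2)
E
```

```text
t 12.32 grasp pt [ 0.6492 -0.0332  0.1184] yaw 1.911 F [-0.1  -0.31 -0.76] op 0.0178 gf 30.0
shift [ 0.942  0.597 -0.002] turn [-0.     0.001 -0.   ]
```

arm_command(
  increments=[
    [0.15,0.1,0,0,0,0],
    [0.37,0.24,0,0,0,0],
    [0.6,0.39,0,0,0,0],
    [0.8,0.52,0,0,0,0],
    [0.942,0.597,0,0,0,0],
  ],
)

```text
t: 12.95
tool_pos: [0.4285, 0.0172, 0.2825]
orientation: [0.532, -3.095, -0.001]
force: [0.3, 0.3, -0.1]
opening: 0.0173
gripper_force: 30.0
```

arm_command(
  increments=[
    [0,0,0,0,0,0],
    [0,0,0.02,0,0,0],
    [0,0,0.04,0,0,0],
    [0,0,0.06,0,0,0],
    [0,0,0.08,0,0,0],
  ],
)

```text
t: 13.58
tool_pos: [0.4308, 0.0166, 0.2668]
orientation: [0.531, -3.096, -0.0]
force: [0.4, -0.1, -1.6]
opening: 0.0177
gripper_force: 30.0
```

```bash
python3 - <<'E'
from h import *
now();goal(.4312,.0167,.0685,TH+np.pi/2)
E
```

```text
t 13.57 grasp pt [0.4307 0.0166 0.0998] yaw 1.91 F [ 0.45 -0.08 -1.65] op 0.0177 gf 30.0
shift [-0.002 -0.     0.156] turn [ 0. -0. -0.]
```

arm_command(
  increments=[
    [0,0,0.03,0,0,0],
    [0,0,0.06,0,0,0],
    [0,0,0.09,0,0,0],
    [0,0,0.12,0,0,0],
    [0,0,0.15,0,0,0],
  ],
)

```text
t: 14.2
tool_pos: [0.4306, 0.0167, 0.2369]
orientation: [0.531, -3.096, 0.0]
force: [-0.3, -0.5, -1.5]
opening: 0.0177
gripper_force: 30.0
```

arm_command(
  increments=[
    [0,0,0.005,0,0,0],
    [0,0,0.005,0,0,0],
    [0,0,0.005,0,0,0],
    [0,0,0.005,0,0,0],
    [0,0,0.005,0,0,0],
  ],
)

```text
t: 14.82
tool_pos: [0.4307, 0.0167, 0.2365]
orientation: [-0.531, 3.096, -0.0]
force: [-0.5, 0.3, 0.2]
opening: 0.0174
gripper_force: 30.0
```

arm_command(
  increments=[
    [0,0,0,0,0,0],
    [0,0,0,0,0,0],
    [0,0,0,0,0,0],
    [0,0,0,0,0,0],
    [0,0,-0.05,0,0,0],
  ],
  fingers=-0.42,
)

```text
t: 15.45
tool_pos: [0.4301, 0.0167, 0.2459]
orientation: [0.531, -3.095, -0.001]
force: [0.7, -0.2, 0.2]
opening: 0.0626
gripper_force: 0.0
```

arm_command(
  increments=[
    [0,0,-0.1,0,0,0],
    [0,0,-0.25,0,0,0],
    [0,0,-0.4,0,0,0],
    [0,0,-0.5,0,0,0],
    [0,0,-0.5,0,0,0],
  ],
)

```text
t: 16.08
tool_pos: [0.4313, 0.0167, 0.3487]
orientation: [-0.531, 3.092, -0.002]
force: [-0.1, 1.1, -0.8]
opening: 0.0658
gripper_force: 0.0
```

```bash
python3 - <<'E'
from h import *
now();goal(.5296,.0485,.12,TH)
c=snap('scene','s5');cv2.imwrite('pics/c5.png',cv2.resize(c['image'][200:320,250:400],None,fx=4,fy=4,interpolation=cv2.INTER_CUBIC)[:,:,::-1])
E
```

```text
t 16.07 grasp pt [0.432  0.0166 0.1817] yaw 1.911 F [-0.09  1.08 -0.76] op 0.0658 gf 0.0
shift [-0.515 -0.013  0.311] turn [0.001 0.001 0.5  ]
```

View pics/c5.png

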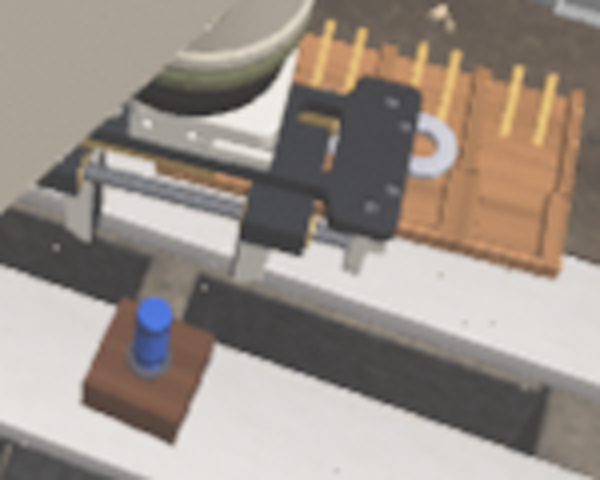

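The gauge stands in its stand again, with the handle at crop (152,330). Next is the push on ring 1.

arm_command(
  increments=[
    [-0.1,0,0,0,0,0.055],
    [-0.2,0,0,0,0,0.11],
    [-0.3,0,0,0,0,0.165],
    [-0.4,-0.01,0,0,0,0.22],
    [-0.515,-0.013,0,0,0,0.275],
  ],
)

```text
t: 16.75
tool_pos: [0.5287, 0.0487, 0.3446]
orientation: [-0.822, -3.03, 0.001]
force: [0.5, 0.6, 0.4]
opening: 0.066
gripper_force: 0.0
```

arm_command(
  increments=[
    [0,0,0.06,0,0,0.055],
    [0,0,0.12,0,0,0.11],
    [0,0,0.18,0,0,0.165],
    [0,0,0.24,0,0,0.225],
    [0,0,0.3,0,0,0.225],
  ],
)

```text
t: 17.38
tool_pos: [0.528, 0.0486, 0.2845]
orientation: [-1.811, -2.565, 0.002]
force: [0.2, 1.0, -0.6]
opening: 0.0659
gripper_force: 0.0
```

```bash
python3 - <<'E'
from h import *
now();goal(.5296,.0485,.0275,TH)
c=snap('scene','s6');t=snap('top','t6')
a=cv2.resize(c['image'][180:290,260:400],None,fx=4,fy=4,interpolation=cv2.INTER_CUBIC)
cv2.imwrite('pics/c6.png',a[:,:,::-1])
E
```

```text
t 17.38 grasp pt [0.5276 0.0486 0.1175] yaw 0.341 F [ 0.21  0.98 -0.56] op 0.0659 gf 0.0
shift [-0.003  0.008  0.45 ] turn [-0.001 -0.     0.   ]
```

View pics/c6.png

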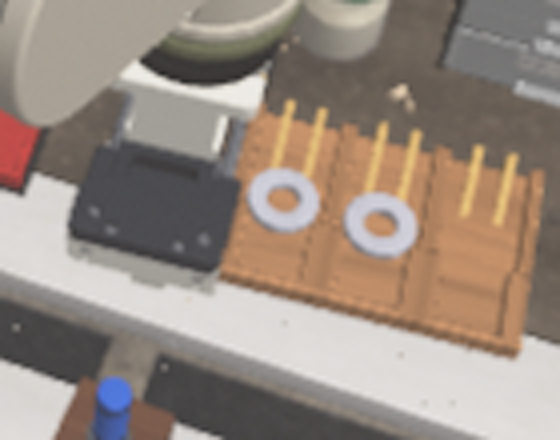

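arm_command(
  increments=[
    [-0.003,0.008,0.1,0,0,0],
    [-0.003,0.008,0.2,0,0,0],
    [-0.003,0.008,0.3,0,0,0],
    [-0.003,0.008,0.38,0,0,0],
    [-0.003,0.008,0.41,0,0,0],
  ],
)

```text
t: 18.1
tool_pos: [0.5299, 0.0485, 0.2033]
orientation: [-1.811, -2.565, 0.001]
force: [1.4, 0.1, 0.5]
opening: 0.0661
gripper_force: 0.0
```

arm_command(
  increments=[
    [0,0,0.01,0,0,0],
    [0,0,0.02,0,0,0],
    [0,0,0.03,0,0,0],
    [0,0,0.035,0,0,0],
    [0,0,0.035,0,0,0],
  ],
)

```text
t: 18.73
tool_pos: [0.5303, 0.0485, 0.1974]
orientation: [1.814, 2.565, -0.0]
force: [-1.1, -1.0, 0.0]
opening: 0.0661
gripper_force: 0.0
```

```bash
python3 - <<'E'
from h import *
now();goal(.6093-.035*.9428,.0767-.035*.3335,.0275,TH)
E
```

```text
t 18.73 grasp pt [0.5303 0.0485 0.0304] yaw 0.34 F [-1.14 -1.    0.01] op 0.0661 gf 0.0
shift [0.001 0.244 0.015] turn [ 0.  0. -0.]
```

arm_command(
  increments=[
    [0,0,0.008,0,0,0],
    [0,0,0.015,0,0,0],
    [0,0.02,0.015,0,0,0],
    [0,0.045,0.015,0,0,0],
    [0,0.07,0.015,0,0,0],
  ],
)

```text
t: 19.35
tool_pos: [0.544, 0.0533, 0.1944]
orientation: [1.814, 2.565, 0.0]
force: [-0.5, -0.2, 0.9]
opening: 0.0661
gripper_force: 0.0
```

arm_command(
  increments=[
    [0,0.02,0,0,0,0],
    [0,0.04,0,0,0,0],
    [0,0.06,0,0,0,0],
    [0,0.08,0,0,0,0],
    [0,0.1,0,0,0,0],
  ],
)

```text
t: 19.98
tool_pos: [0.5625, 0.0599, 0.1943]
orientation: [-1.814, -2.565, 0.0]
force: [-0.4, 0.0, -0.2]
opening: 0.0661
gripper_force: 0.4
```

```bash
python3 - <<'E'
from h import *
now();goal(.6093-.035*.9428,.0767-.035*.3335,.0275,TH)
E
```

```text
t 19.98 grasp pt [0.5625 0.0599 0.0273] yaw 0.34 F [-0.45  0.02 -0.16] op 0.0661 gf 0.4
shift [ 0.001  0.073 -0.001] turn [-0. -0. -0.]
```

arm_command(
  increments=[
    [0,0.015,0,0,0,0],
    [0,0.03,0,0,0,0],
    [0,0.045,0,0,0,0],
    [0,0.06,0,0,0,0],
    [0,0.073,0,0,0,0],
  ],
)

```text
t: 20.6
tool_pos: [0.5763, 0.0648, 0.1943]
orientation: [1.814, 2.565, 0.0]
force: [-1.8, -0.3, 0.4]
opening: 0.0661
gripper_force: 0.3
```

arm_command(
  increments=[
    [0,0,0,0,0,0],
    [0,-0.05,0,0,0,0],
    [0,-0.1,0,0,0,0],
    [0,-0.15,0,0,0,0],
    [0,-0.2,-0.02,0,0,0],
  ],
)

```text
t: 21.22
tool_pos: [0.5373, 0.0511, 0.1982]
orientation: [-1.814, -2.564, 0.001]
force: [-0.8, 0.5, 0.1]
opening: 0.0661
gripper_force: 0.0
```

arm_command(
  increments=[
    [0,0,-0.1,0,0,0],
    [0,0,-0.2,0,0,0],
    [0,0,-0.3,0,0,0],
    [0,0,-0.4,0,0,0],
    [0,0,-0.4,0,0,0],
  ],
)

```text
t: 21.85
tool_pos: [0.5389, 0.0513, 0.2805]
orientation: [1.812, 2.562, 0.004]
force: [-0.3, -0.0, -0.3]
opening: 0.066
gripper_force: 0.0
```

```bash
python3 - <<'E'
from h import *
now();goal(.6288-.0845*.9428,.0220-.0845*.3335,.035,TH)
c=snap('scene','s7');t=snap('top','t7')
a=cv2.resize(c['image'][185:285,265:395],(520,400),interpolation=cv2.INTER_CUBIC);b=cv2.resize(t['image'][150:220,280:375],(271,200),interpolation=cv2.INTER_CUBIC)
im=np.zeros((400,791,3),np.uint8);im[:,:520]=a;im[:200,520:]=b
cv2.imwrite('pics/c7.png',im[:,:,::-1])
E
```

```text
t 21.85 grasp pt [0.5396 0.0513 0.1135] yaw 0.34 F [-0.27 -0.04 -0.28] op 0.066 gf 0.0
shift [-0.287 -0.049  0.393] turn [ 0.001  0.    -0.   ]
```

View pics/c7.png

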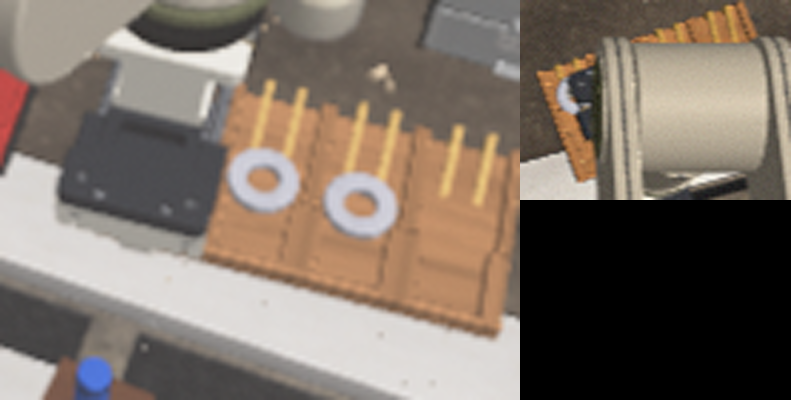

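```bash
python3 - <<'E'
from h import *
goal(.6442,.089,.11,TH+np.pi/2)
E
```

```text
shift [0.001 0.563 0.005] turn [ 0.   0.  -0.5]
```

arm_command(
  increments=[
    [0,0.1,0,0,0,-0.055],
    [0,0.22,0,0,0,-0.11],
    [0,0.34,0,0,0,-0.165],
    [0,0.46,0,0,0,-0.22],
    [0,0.563,0,0,0,-0.275],
  ],
  fingers=-0.16,
)

```text
t: 22.58
tool_pos: [0.6447, 0.0892, 0.2764]
orientation: [-0.564, -3.088, 0.001]
force: [-0.9, 0.2, 0.9]
opening: 0.054
gripper_force: 0.0
```

arm_command(
  increments=[
    [0,0,0,0,0,-0.055],
    [0,0,0,0,0,-0.11],
    [0,0,0,0,0,-0.165],
    [0,0,0,0,0,-0.225],
    [0,0,0,0,0,-0.225],
  ],
)

```text
t: 23.2
tool_pos: [0.644, 0.0889, 0.2767]
orientation: [0.529, -3.094, -0.0]
force: [0.4, 0.1, 0.7]
opening: 0.0538
gripper_force: 0.0
```

```bash
cat >> h.py <<'E'
def rings(c,box,lo=40,hi=500):
    u0,v0,u1,v1=box
    hsv=cv2.cvtColor(c['image'],cv2.COLOR_RGB2HSV).astype(int);m=((hsv[...,1]<60)&(hsv[...,2]>140))[v0:v1,u0:u1]
    k,l,st,ce=cv2.connectedComponentsWithStats(m.astype(np.uint8))
    for i in range(1,k):
        if lo<st[i,4]<hi: print(ce[i].round(1)+[u0,v0],st[i]+np.array([u0,v0,0,0,0]),'z.02',onz(c,*(ce[i]+[u0,v0]),.02).round(4))
E
python3 - <<'E'
from h import *
now();goal(.6442,.089,.0345,TH+np.pi/2)
c=snap('scene','s8');rings(c,(270,195,400,260))
a=cv2.resize(c['image'][170:270,265:395],(520,400),interpolation=cv2.INTER_CUBIC)
cv2.imwrite('pics/c8.png',a[:,:,::-1])
E
```

```text
t 23.2 grasp pt [0.6436 0.0888 0.1097] yaw 1.91 F [0.43 0.08 0.68] op 0.0538 gf 0.0
shift [-0.002  0.     0.376] turn [ 0.    -0.001 -0.   ]
[393.8 202.7] [388 200  12   7  44] z.02 [ 0.786 -0.066  0.02 ]
[309.9 213. ] [301 205  18  17 208] z.02 [0.6343 0.0867 0.02  ]
[330.3 229.5] [321 222  19  16 204] z.02 [0.6229 0.0215 0.02  ]
[354.7 235.9] [346 228  19  17 212] z.02 [ 0.6418 -0.034   0.02  ]
```

View pics/c8.png

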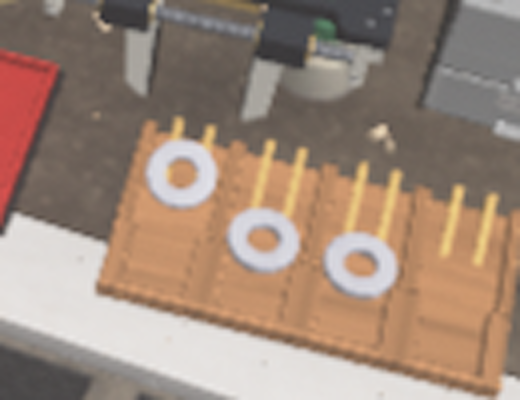

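```bash
python3 - <<'E'
from h import *
goal(.598,.0727,.0275,TH+np.pi/2)
E
```

```text
shift [ 0.243 -0.001  0.413] turn [ 0.    -0.001 -0.001]
```

arm_command(
  increments=[
    [0.08,0,0,0,0,0],
    [0.16,0,0,0,0,0],
    [0.243,0,0,0,0,0],
    [0.243,0,0.07,0,0,0],
    [0.243,0,0.15,0,0,0],
  ],
  fingers=1,
)

```text
t: 23.88
tool_pos: [0.5989, 0.0728, 0.2472]
orientation: [-0.528, 3.097, 0.0]
force: [0.5, -0.3, -0.6]
opening: 0.0086
gripper_force: 0.0
```

arm_command(
  increments=[
    [0,0,0.08,0,0,0],
    [0,0,0.16,0,0,0],
    [0,0,0.2,0,0,0],
    [0,0,0.23,0,0,0],
    [0,0,0.25,0,0,0],
  ],
)

```text
t: 24.5
tool_pos: [0.5989, 0.0728, 0.1983]
orientation: [-0.531, 3.096, -0.0]
force: [-0.2, 0.0, -0.1]
opening: 0.0004
gripper_force: 0.0
```

```bash
python3 - <<'E'
from h import *
now();goal(.6093+.008*.9428,.0767+.008*.3335,.0275,TH+np.pi/2)
c=snap('scene','s9');rings(c,(270,195,400,260))
E
```

```text
t 24.5 grasp pt [0.599  0.0728 0.0313] yaw 1.911 F [-0.21  0.04 -0.09] op 0.0004 gf 0.0
shift [-0.095  0.001  0.019] turn [-0.  0. -0.]
[317.6 201. ] [302 195  30  14 276] z.02 [0.6769 0.0906 0.02  ]
[393.8 202.7] [388 200  12   7  44] z.02 [ 0.786 -0.066  0.02 ]
[330.4 229. ] [321 218  19  20 218] z.02 [0.6243 0.0221 0.02  ]
[303.1 223.4] [301 219   6  11  54] z.02 [0.5986 0.0833 0.02  ]
[309.9 225.5] [306 221   8  10  55] z.02 [0.6033 0.067  0.02  ]
[354.7 235.9] [346 228  19  17 212] z.02 [ 0.6418 -0.034   0.02  ]
```

arm_command(
  increments=[
    [0,0,0.01,0,0,0],
    [0,0,0.018,0,0,0],
    [-0.02,0,0.018,0,0,0],
    [-0.035,0,0.018,0,0,0],
    [-0.05,0,0.018,0,0,0],
  ],
)

```text
t: 25.18
tool_pos: [0.6085, 0.0762, 0.1949]
orientation: [-0.531, 3.096, -0.0]
force: [-1.0, -1.6, 0.1]
opening: 0.0004
gripper_force: 0.2
```

arm_command(
  increments=[
    [-0.012,0,0,0,0,0],
    [-0.024,0,0,0,0,0],
    [-0.036,0,0,0,0,0],
    [-0.045,0,0,0,0,0],
    [-0.045,0,0,0,0,0],
  ],
)

```text
t: 25.8
tool_pos: [0.6168, 0.0791, 0.1947]
orientation: [-0.531, 3.096, 0.0]
force: [-0.1, 0.2, -0.1]
opening: 0.0007
gripper_force: 0.0
```

arm_command(
  increments=[
    [0.06,0,0,0,0,0],
    [0.06,0,-0.1,0,0,0],
    [0,0,-0.25,0,0,0],
    [-0.1,0,-0.4,0,0,0],
    [-0.16,0,-0.46,0,0,0],
  ],
  fingers=0.9,
)

```text
t: 26.42
tool_pos: [0.6483, 0.09, 0.2917]
orientation: [-0.53, 3.091, -0.001]
force: [-0.8, -0.2, 0.2]
opening: 0.0046
gripper_force: 0.0
```

```bash
python3 - <<'E'
from h import *
now();goal(.6442,.089,.0345,TH+np.pi/2)
c=snap('scene','s10');rings(c,(270,190,400,260))
E
```

```text
t 26.43 grasp pt [0.6493 0.09   0.1247] yaw 1.911 F [-0.82 -0.2   0.17] op 0.0046 gf 0.0
shift [0.023 0.003 0.451] turn [-0.001  0.002 -0.   ]
[310.3 209.9] [302 201  18  18 211] z.02 [0.6426 0.0907 0.02  ]
[393.8 202.7] [388 200  12   7  44] z.02 [ 0.786 -0.066  0.02 ]
[330.3 229.6] [321 222  19  16 205] z.02 [0.6227 0.0214 0.02  ]
[354.7 235.9] [346 228  19  17 212] z.02 [ 0.6418 -0.034   0.02  ]
```

```bash
python3 - <<'E'
from h import *
goal(.6437,.0898,.0355,TH+np.pi/2)
E
```

```text
shift [0.03  0.008 0.451] turn [-0.001  0.002 -0.   ]
```

arm_command(
  increments=[
    [0.024,0.003,0,0,0,0],
    [0.024,0.003,0.05,0,0,0],
    [0.024,0.003,0.1,0,0,0],
    [0.024,0.003,0.15,0,0,0],
    [0.024,0.003,0.2,0,0,0],
  ],
  fingers=-0.18,
)

```text
t: 27.1
tool_pos: [0.6418, 0.0886, 0.2453]
orientation: [0.531, -3.095, -0.0]
force: [-0.3, -0.3, 0.1]
opening: 0.0499
gripper_force: 0.0
```

```bash
python3 - <<'E'
from h import *
now();goal(.6437,.0898,.0355,TH+np.pi/2)
E
```

```text
t 27.1 grasp pt [0.6416 0.0886 0.0783] yaw 1.911 F [-0.34 -0.34  0.11] op 0.0499 gf 0.0
shift [-0.011  0.002  0.214] turn [ 0. -0. -0.]
```

arm_command(
  increments=[
    [-0.011,0.002,0.04,0,0,0],
    [-0.011,0.002,0.09,0,0,0],
    [-0.011,0.002,0.14,0,0,0],
    [-0.011,0.002,0.19,0,0,0],
    [-0.011,0.002,0.214,0,0,0],
  ],
)

```text
t: 27.72
tool_pos: [0.6437, 0.0898, 0.2029]
orientation: [0.531, -3.095, -0.0]
force: [-0.3, -0.2, 0.2]
opening: 0.0547
gripper_force: 0.0
```

arm_command(
  increments=[
    [0,0,0,0,0,0],
    [0,0,0,0,0,0],
    [0,0,0,0,0,0],
    [0,0,0,0,0,0],
    [0,0,0,0,0,0],
  ],
  fingers=1,
  force=20,
)

```text
t: 28.35
tool_pos: [0.6441, 0.0898, 0.2041]
orientation: [-0.531, 3.096, -0.0]
force: [0.1, 0.0, 0.3]
opening: 0.0433
gripper_force: 20.0
```

arm_command(
  increments=[
    [0,0,-0.02,0,0,0],
    [0,0,-0.05,0,0,0],
    [0,0,-0.1,0,0,0],
    [0,0,-0.2,0,0,0],
    [0,0,-0.3,0,0,0],
  ],
)

```text
t: 28.98
tool_pos: [0.6443, 0.0898, 0.266]
orientation: [-0.531, 3.095, -0.0]
force: [0.1, 0.2, -0.6]
opening: 0.0432
gripper_force: 20.0
```

```bash
python3 - <<'E'
from h import *
now();c=snap('scene','s11');rings(c,(270,170,400,260));goal(.567,.349,.1,TH+np.pi/2)
a=cv2.resize(c['image'][150:260,255:400],(580,440),interpolation=cv2.INTER_CUBIC)
cv2.imwrite('pics/c11.png',a[:,:,::-1])
E
```

```text
t 28.98 grasp pt [0.6445 0.0898 0.099 ] yaw 1.911 F [ 0.08  0.15 -0.61] op 0.0432 gf 20.0
[392.8 172.6] [381 170  19  11  85] z.02 [ 0.8748 -0.0207  0.02  ]
[344.3 182.1] [340 179  11   8  46] z.02 [0.7701 0.0665 0.02  ]
[313.6 193.1] [298 181  34  24 401] z.02 [0.692  0.1118 0.02  ]
[349.8 189.6] [342 185  17  10  91] z.02 [0.7568 0.043  0.02  ]
[393.8 202.7] [388 200  12   7  44] z.02 [ 0.786 -0.066  0.02 ]
[330.3 229.6] [321 222  19  16 206] z.02 [0.6227 0.0215 0.02  ]
[354.7 235.9] [346 228  19  17 212] z.02 [ 0.6418 -0.034   0.02  ]
shift [-0.062  1.352  0.012] turn [-0.001  0.002 -0.   ]
```

View pics/c11.png

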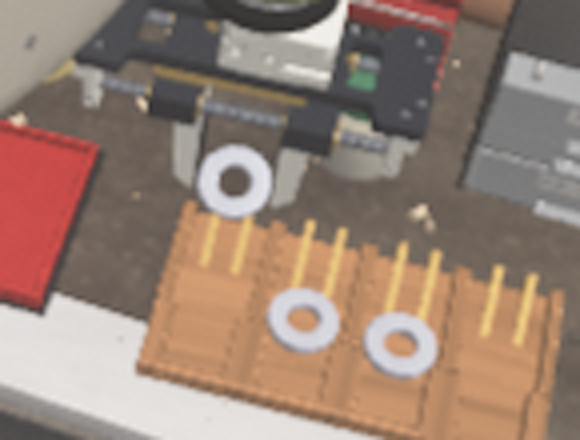

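arm_command(
  increments=[
    [-0.02,0.12,0,0,0,0],
    [-0.04,0.3,0,0,0,0],
    [-0.06,0.5,0,0,0,0],
    [-0.06,0.7,0,0,0,0],
    [-0.06,0.9,0,0,0,0],
  ],
)

```text
t: 29.65
tool_pos: [0.594, 0.2658, 0.2633]
orientation: [0.532, -3.095, -0.0]
force: [-0.2, 0.6, -1.3]
opening: 0.0434
gripper_force: 20.0
```

arm_command(
  increments=[
    [-0.02,0.15,0,0,0,0],
    [-0.04,0.3,0,0,0,0],
    [-0.06,0.45,0,0,0,0],
    [-0.06,0.55,0,0,0,0],
    [-0.06,0.62,0.05,0,0,0],
  ],
)

```text
t: 30.28
tool_pos: [0.5648, 0.386, 0.2543]
orientation: [-0.533, 3.095, 0.001]
force: [0.2, 0.4, -1.5]
opening: 0.0436
gripper_force: 20.0
```

```bash
python3 - <<'E'
from h import *
now();goal(.5651,.3844,.0385,TH+np.pi/2)
E
```

```text
t 30.27 grasp pt [0.5651 0.3861 0.0873] yaw 1.912 F [ 0.2   0.45 -1.47] op 0.0436 gf 20.0
shift [ 0.002 -0.008  0.244] turn [0. 0. 0.]
```

Lower, release, lift, and head back to pocket 2's notch.

arm_command(
  increments=[
    [0,-0.008,0.06,0,0,0],
    [0,-0.008,0.12,0,0,0],
    [0,-0.008,0.17,0,0,0],
    [0,-0.008,0.21,0,0,0],
    [0,-0.008,0.24,0,0,0],
  ],
)

```text
t: 30.9
tool_pos: [0.566, 0.3825, 0.2053]
orientation: [0.53, -3.096, 0.0]
force: [-0.4, 0.2, -0.1]
opening: 0.0433
gripper_force: 20.0
```

arm_command(
  increments=[
    [0,0,0,0,0,0],
    [0,0,0,0,0,0],
    [0,0,0,0,0,0],
    [0,0,0,0,0,0],
    [0,0,0,0,0,0],
  ],
  fingers=-0.18,
)

```text
t: 31.52
tool_pos: [0.5659, 0.383, 0.2062]
orientation: [-0.531, 3.096, 0.0]
force: [-0.5, 0.3, -0.0]
opening: 0.0548
gripper_force: 0.0
```

arm_command(
  increments=[
    [0,0,-0.1,0,0,0],
    [0,0,-0.2,0,0,0],
    [0,0,-0.35,0,0,0],
    [0,0,-0.4,0,0,0],
    [0,0,-0.4,0,0,0],
  ],
)

```text
t: 32.15
tool_pos: [0.5663, 0.3832, 0.2878]
orientation: [-0.531, 3.094, 0.002]
force: [-0.5, 0.5, -0.6]
opening: 0.0547
gripper_force: 0.0
```

```bash
python3 - <<'E'
from h import *
now();goal(.6288-.041*.9428,.0220-.041*.3335,.115,TH+np.pi/2)
c=snap('scene','s12');rings(c,(165,160,400,260))
E
```

```text
t 32.15 grasp pt [0.5667 0.3834 0.1208] yaw 1.911 F [-0.49  0.45 -0.57] op 0.0547 gf 0.0
shift [ 0.512 -1.807  0.026] turn [ 0.     0.001 -0.   ]
[390.9 170. ] [381 163  19  19 184] z.02 [ 0.88   -0.0127  0.02  ]
[202.1 177.3] [194 170  17  15 188] z.02 [0.5609 0.377  0.02  ]
[346.2 184.6] [332 174  26  21 251] z.02 [0.7659 0.0585 0.02  ]
[391.3 192.6] [375 187  25  13  99] z.02 [ 0.8116 -0.0469  0.02  ]
[393.9 202.8] [388 200  12   7  45] z.02 [ 0.786  -0.0662  0.02  ]
[330.3 229.5] [321 222  19  16 204] z.02 [0.6229 0.0214 0.02  ]
[354.7 235.9] [346 228  19  17 213] z.02 [ 0.6418 -0.0339  0.02  ]
```

arm_command(
  increments=[
    [0.05,-0.15,0,0,0,0],
    [0.1,-0.4,0,0,0,0],
    [0.15,-0.6,0,0,0,0],
    [0.2,-0.8,0,0,0,0],
    [0.25,-0.95,0,0,0,0],
  ],
  fingers=1,
)

```text
t: 32.83
tool_pos: [0.5816, 0.1853, 0.2842]
orientation: [0.53, -3.094, 0.001]
force: [-0.2, -0.4, 0.5]
opening: 0.0092
gripper_force: 0.0
```

arm_command(
  increments=[
    [0.05,-0.2,0,0,0,0],
    [0.1,-0.4,0,0,0,0],
    [0.15,-0.6,0,0,0,0],
    [0.2,-0.75,0,0,0,0],
    [0.26,-0.86,0.02,0,0,0],
  ],
)

```text
t: 33.45
tool_pos: [0.59, 0.0061, 0.2806]
orientation: [0.529, -3.095, -0.0]
force: [0.3, 0.1, -0.1]
opening: 0.0005
gripper_force: 0.0
```

```bash
python3 - <<'E'
from h import *
now();goal(.6288-.041*.9428,.0220-.041*.3335,.0275,TH+np.pi/2)
c=snap('scene','s13');rings(c,(270,190,400,260))
E
```

```text
t 33.45 grasp pt [0.5897 0.0061 0.1136] yaw 1.91 F [ 0.32  0.11 -0.09] op 0.0005 gf 0.0
shift [-0.005  0.01   0.43 ] turn [ 0.    -0.001 -0.   ]
[278.6 197.5] [270 190  26  23 325] z.02 [0.6272 0.1761 0.02  ]
[350.5 195.9] [333 190  34  15 340] z.02 [0.7403 0.0317 0.02  ]
[331.8 226.9] [321 216  23  22 277] z.02 [0.6312 0.0225 0.02  ]
[354.7 235.9] [346 228  19  17 203] z.02 [ 0.642  -0.0341  0.02  ]
```

arm_command(
  increments=[
    [-0.005,0.01,0.08,0,0,0],
    [-0.005,0.01,0.18,0,0,0],
    [-0.005,0.01,0.28,0,0,0],
    [-0.005,0.01,0.36,0,0,0],
    [-0.005,0.01,0.4,0,0,0],
  ],
)

```text
t: 34.12
tool_pos: [0.59, 0.0102, 0.2]
orientation: [0.532, -3.094, -0.001]
force: [0.5, -0.0, -0.3]
opening: 0.0001
gripper_force: 0.0
```

arm_command(
  increments=[
    [0,0,0.01,0,0,0],
    [0,0,0.02,0,0,0],
    [0,0,0.03,0,0,0],
    [0,0,0.03,0,0,0],
    [0,0,0.03,0,0,0],
  ],
)

```text
t: 34.75
tool_pos: [0.5908, 0.0098, 0.1962]
orientation: [-0.531, 3.096, -0.0]
force: [0.8, 0.1, 0.5]
opening: 0.0004
gripper_force: 0.0
```

```bash
python3 - <<'E'
from h import *
now();goal(.6288+.008*.9428,.0220+.008*.3335,.0275,TH+np.pi/2)
E
```

```text
t 34.75 grasp pt [0.5908 0.0098 0.0292] yaw 1.911 F [0.76 0.08 0.47] op 0.0004 gf 0.0
shift [-0.24  -0.006  0.009] turn [-0.  0. -0.]
```

arm_command(
  increments=[
    [-0.02,-0.006,0.008,0,0,0],
    [-0.045,-0.006,0.008,0,0,0],
    [-0.07,-0.006,0.008,0,0,0],
    [-0.095,-0.006,0.008,0,0,0],
    [-0.12,-0.006,0.008,0,0,0],
  ],
)

```text
t: 35.38
tool_pos: [0.614, 0.0169, 0.1943]
orientation: [0.531, -3.096, -0.0]
force: [-1.0, -0.6, 0.4]
opening: 0.0008
gripper_force: 0.3
```

arm_command(
  increments=[
    [-0.025,0,0,0,0,0],
    [-0.05,0,0,0,0,0],
    [-0.075,0,0,0,0,0],
    [-0.1,0,0,0,0,0],
    [-0.12,0,0,0,0,0],
  ],
)

```text
t: 36.0
tool_pos: [0.6366, 0.0248, 0.1943]
orientation: [-0.531, 3.096, -0.0]
force: [-0.5, -1.3, 0.0]
opening: 0.0007
gripper_force: 0.2
```

arm_command(
  increments=[
    [0,0,0,0,0,0],
    [0.06,0,0,0,0,0],
    [0.06,0,-0.15,0,0,0],
    [0,0,-0.3,0,0,0],
    [-0.15,0,-0.46,0,0,0],
  ],
)

```text
t: 36.62
tool_pos: [0.6636, 0.0341, 0.2869]
orientation: [0.53, -3.095, -0.0]
force: [1.0, -0.6, -0.7]
opening: 0.0001
gripper_force: 0.0
```

arm_command(
  increments=[
    [0,0,0,0,0,0],
    [0,0,0,0,0,0],
    [0,0,0,0,0,0],
    [0,0,0,0,0,0],
    [0,0,0,0,0,0],
  ],
  fingers=-0.18,
)

```text
t: 37.25
tool_pos: [0.6642, 0.0346, 0.2857]
orientation: [0.531, -3.095, -0.0]
force: [-1.3, -0.4, -0.1]
opening: 0.0462
gripper_force: 0.0
```

```bash
python3 - <<'E'
from h import *
now();goal(.6632,.0351,.0355,TH+np.pi/2)
c=snap('scene','s14');rings(c,(270,190,400,260))
E
```

```text
t 37.25 grasp pt [0.664  0.0346 0.1187] yaw 1.91 F [-1.29 -0.39 -0.07] op 0.0462 gf 0.0
shift [0.003 0.004 0.416] turn [ 0. -0. -0.]
[354.4 195.3] [350 190  11  13  80] z.02 [0.7478 0.0245 0.02  ]
[393.8 202.7] [388 200  12   7  44] z.02 [ 0.786 -0.066  0.02 ]
[333.7 215.3] [325 207  18  18 216] z.02 [0.6634 0.0359 0.02  ]
[354.7 235.9] [346 228  19  17 212] z.02 [ 0.6418 -0.034   0.02  ]
```

arm_command(
  increments=[
    [0,0.004,0.08,0,0,0],
    [0,0.004,0.18,0,0,0],
    [0,0.004,0.28,0,0,0],
    [0,0.004,0.36,0,0,0],
    [0,0.004,0.414,0,0,0],
  ],
)

```text
t: 37.92
tool_pos: [0.6638, 0.0355, 0.2016]
orientation: [0.531, -3.095, -0.001]
force: [-0.3, -0.5, 0.4]
opening: 0.0549
gripper_force: 0.0
```

arm_command(
  increments=[
    [0,0,0,0,0,0],
    [0,0,0,0,0,0],
    [0,0,0,0,0,0],
    [0,0,0,0,0,0],
    [0,0,0,0,0,0],
  ],
  fingers=1,
  force=20,
)

```text
t: 38.55
tool_pos: [0.6643, 0.0355, 0.2036]
orientation: [-0.531, 3.096, 0.0]
force: [0.7, 0.2, -0.6]
opening: 0.0425
gripper_force: 20.0
```

arm_command(
  increments=[
    [0,0,-0.02,0,0,0],
    [0,0,-0.05,0,0,0],
    [0,0,-0.1,0,0,0],
    [0,0,-0.2,0,0,0],
    [0,0,-0.32,0,0,0],
  ],
)

```text
t: 39.17
tool_pos: [0.6643, 0.0354, 0.2692]
orientation: [-0.531, 3.096, -0.0]
force: [1.1, -0.8, -0.7]
opening: 0.0425
gripper_force: 20.0
```

```bash
python3 - <<'E'
from h import *
now();goal(.5812,.336,.1,TH+np.pi/2)
E
```

```text
t 39.17 grasp pt [0.6644 0.0355 0.1022] yaw 1.911 F [ 1.13 -0.81 -0.75] op 0.0425 gf 20.0
shift [-0.109  1.555  0.011] turn [-0.  0. -0.]
```

arm_command(
  increments=[
    [-0.02,0.12,0,0,0,0],
    [-0.04,0.35,0,0,0,0],
    [-0.06,0.55,0,0,0,0],
    [-0.06,0.75,0,0,0,0],
    [-0.06,0.95,0,0,0,0],
  ],
)

```text
t: 39.8
tool_pos: [0.611, 0.2211, 0.2672]
orientation: [0.532, -3.096, -0.001]
force: [0.3, 0.7, -1.2]
opening: 0.0424
gripper_force: 20.0
```

arm_command(
  increments=[
    [-0.02,0.15,0,0,0,0],
    [-0.04,0.3,0,0,0,0],
    [-0.05,0.45,0,0,0,0],
    [-0.05,0.55,0,0,0,0],
    [-0.05,0.59,0.05,0,0,0],
  ],
)

```text
t: 40.42
tool_pos: [0.5819, 0.3348, 0.2581]
orientation: [-0.533, 3.094, 0.001]
force: [0.8, 0.3, -1.6]
opening: 0.0424
gripper_force: 20.0
```

```bash
python3 - <<'E'
from h import *
now();goal(.5812,.333,.0385,TH+np.pi/2)
E
```

```text
t 40.42 grasp pt [0.5821 0.335  0.0911] yaw 1.912 F [ 0.77  0.27 -1.58] op 0.0424 gf 20.0
shift [ 0.007 -0.008  0.263] turn [0.    0.001 0.   ]
```

arm_command(
  increments=[
    [0.005,-0.008,0.06,0,0,0],
    [0.005,-0.008,0.12,0,0,0],
    [0.005,-0.008,0.18,0,0,0],
    [0.005,-0.008,0.23,0,0,0],
    [0.005,-0.008,0.26,0,0,0],
  ],
)

```text
t: 41.05
tool_pos: [0.582, 0.331, 0.2045]
orientation: [0.53, -3.096, 0.0]
force: [-0.6, 1.1, -1.6]
opening: 0.0425
gripper_force: 20.0
```

arm_command(
  increments=[
    [0,0,0,0,0,0],
    [0,0,0,0,0,0],
    [0,0,0,0,0,0],
    [0,0,0,0,0,0],
    [0,0,0,0,0,0],
  ],
  fingers=-0.18,
)

```text
t: 41.68
tool_pos: [0.582, 0.3314, 0.2058]
orientation: [-0.531, 3.096, 0.0]
force: [0.5, -1.1, -1.0]
opening: 0.0547
gripper_force: 0.0
```

arm_command(
  increments=[
    [0,0,-0.1,0,0,0],
    [0,0,-0.2,0,0,0],
    [0,0,-0.35,0,0,0],
    [0,0,-0.4,0,0,0],
    [0,0,-0.4,0,0,0],
  ],
)

```text
t: 42.3
tool_pos: [0.5825, 0.3316, 0.2874]
orientation: [-0.531, 3.093, 0.001]
force: [-0.0, -0.2, 0.0]
opening: 0.0551
gripper_force: 0.0
```

```bash
python3 - <<'E'
from h import *
now();goal(.648-.041*.9428,-.0330-.041*.3335,.115,TH+np.pi/2)
c=snap('scene','s15');rings(c,(165,160,400,260))
E
```

```text
t 42.3 grasp pt [0.5829 0.3318 0.1204] yaw 1.911 F [-0.04 -0.16  0.02] op 0.0551 gf 0.0
shift [ 0.504 -1.828  0.025] turn [ 0.     0.001 -0.   ]
[390.9 170. ] [381 163  19  19 183] z.02 [ 0.8802 -0.0127  0.02  ]
[202.1 177.3] [194 170  17  15 188] z.02 [0.5609 0.377  0.02  ]
[220.7 182.5] [212 175  18  16 196] z.02 [0.577  0.3262 0.02  ]
[346.2 184.5] [332 174  26  21 252] z.02 [0.7659 0.0587 0.02  ]
[391.3 192.6] [375 187  25  13  99] z.02 [ 0.8116 -0.0469  0.02  ]
[393.9 202.8] [388 200  12   7  47] z.02 [ 0.7859 -0.0662  0.02  ]
[354.7 235.9] [346 228  19  17 213] z.02 [ 0.6418 -0.0339  0.02  ]
```

Both rings lie flat in the green tray. Next is ring 3.

arm_command(
  increments=[
    [0.05,-0.15,0,0,0,0],
    [0.1,-0.4,0,0,0,0],
    [0.15,-0.6,0,0,0,0],
    [0.2,-0.8,0,0,0,0],
    [0.25,-0.95,0,0,0,0],
  ],
  fingers=1,
)

```text
t: 42.98
tool_pos: [0.5977, 0.1337, 0.2838]
orientation: [0.529, -3.094, 0.0]
force: [-0.1, 0.3, 0.2]
opening: 0.0096
gripper_force: 0.0
```

arm_command(
  increments=[
    [0.05,-0.2,0,0,0,0],
    [0.1,-0.4,0,0,0,0],
    [0.15,-0.6,0,0,0,0],
    [0.2,-0.78,0,0,0,0],
    [0.25,-0.88,0.02,0,0,0],
  ],
)

```text
t: 43.6
tool_pos: [0.6093, -0.0487, 0.2803]
orientation: [0.529, -3.095, -0.001]
force: [-0.3, 0.1, -0.2]
opening: 0.0006
gripper_force: 0.0
```

```bash
python3 - <<'E'
from h import *
now();goal(.648-.041*.9428,-.0330-.041*.3335,.0275,TH+np.pi/2)
E
```

```text
t 43.6 grasp pt [ 0.6091 -0.0487  0.1133] yaw 1.909 F [-0.3   0.09 -0.16] op 0.0006 gf 0.0
shift [-0.004  0.009  0.429] turn [ 0. -0. -0.]
```

arm_command(
  increments=[
    [-0.005,0.008,0.08,0,0,0],
    [-0.005,0.008,0.18,0,0,0],
    [-0.005,0.008,0.28,0,0,0],
    [-0.005,0.008,0.36,0,0,0],
    [-0.005,0.008,0.4,0,0,0],
  ],
)

```text
t: 44.22
tool_pos: [0.6096, -0.0446, 0.1996]
orientation: [0.532, -3.094, -0.001]
force: [0.9, -0.3, 0.5]
opening: 0.0003
gripper_force: 0.0
```

arm_command(
  increments=[
    [0,0,0.01,0,0,0],
    [0,0,0.02,0,0,0],
    [0,0,0.03,0,0,0],
    [0,0,0.03,0,0,0],
    [0,0,0.03,0,0,0],
  ],
)

```text
t: 44.85
tool_pos: [0.6102, -0.0453, 0.1958]
orientation: [-0.531, 3.096, -0.0]
force: [-0.9, 0.4, -0.1]
opening: 0.0005
gripper_force: 0.0
```

```bash
python3 - <<'E'
from h import *
now();goal(.648+.008*.9428,-.0330+.008*.3335,.0275,TH+np.pi/2)
E
```

```text
t 44.85 grasp pt [ 0.6103 -0.0453  0.0288] yaw 1.911 F [-0.92  0.42 -0.09] op 0.0005 gf 0.0
shift [-0.239 -0.005  0.007] turn [-0.  0. -0.]
```

arm_command(
  increments=[
    [-0.02,-0.005,0.007,0,0,0],
    [-0.045,-0.005,0.007,0,0,0],
    [-0.07,-0.005,0.007,0,0,0],
    [-0.095,-0.005,0.007,0,0,0],
    [-0.12,-0.005,0.007,0,0,0],
  ],
)

```text
t: 45.48
tool_pos: [0.6334, -0.038, 0.194]
orientation: [0.531, -3.096, -0.0]
force: [-0.5, 0.3, 0.3]
opening: 0.0004
gripper_force: 0.3
```

arm_command(
  increments=[
    [-0.025,0,0,0,0,0],
    [-0.05,0,0,0,0,0],
    [-0.075,0,0,0,0,0],
    [-0.1,0,0,0,0,0],
    [-0.119,0,0,0,0,0],
  ],
)

```text
t: 46.1
tool_pos: [0.6558, -0.0301, 0.1942]
orientation: [-0.531, 3.096, -0.0]
force: [0.0, -0.7, -0.2]
opening: -0.0
gripper_force: 0.2
```

arm_command(
  increments=[
    [0,0,0,0,0,0],
    [0.06,0,0,0,0,0],
    [0.06,0,-0.15,0,0,0],
    [0,0,-0.3,0,0,0],
    [-0.15,0,-0.46,0,0,0],
  ],
)

```text
t: 46.72
tool_pos: [0.6828, -0.0209, 0.2868]
orientation: [0.529, -3.095, -0.0]
force: [0.4, -0.1, 0.2]
opening: 0.0005
gripper_force: 0.0
```

arm_command(
  increments=[
    [0,0,0,0,0,0],
    [0,0,0,0,0,0],
    [0,0,0,0,0,0],
    [0,0,0,0,0,0],
    [0,0,0,0,0,0],
  ],
  fingers=-0.18,
)

```text
t: 47.35
tool_pos: [0.6834, -0.0204, 0.2855]
orientation: [0.531, -3.095, -0.0]
force: [-0.2, 0.6, -1.1]
opening: 0.0459
gripper_force: 0.0
```

```bash
python3 - <<'E'
from h import *
now();goal(.6833,-.0200,.0355,TH+np.pi/2)
c=snap('scene','s16');rings(c,(270,190,400,260))
E
```

```text
t 47.35 grasp pt [ 0.6833 -0.0204  0.1185] yaw 1.91 F [-0.17  0.55 -1.09] op 0.0459 gf 0.0
shift [-0.     0.002  0.415] turn [ 0. -0. -0.]
[282.3 196.4] [270 190  36  21 391] z.02 [0.6356 0.1706 0.02  ]
[350.8 194.3] [344 190  13  13  90] z.02 [0.7451 0.0336 0.02  ]
[381.2 200.5] [376 191  12  18  91] z.02 [ 0.7734 -0.0374  0.02  ]
[358.9 221.6] [350 213  19  18 222] z.02 [ 0.6839 -0.0226  0.02  ]
```

arm_command(
  increments=[
    [-0.002,-0.006,0.08,0,0,0],
    [-0.002,-0.006,0.18,0,0,0],
    [-0.002,-0.006,0.28,0,0,0],
    [-0.002,-0.006,0.36,0,0,0],
    [-0.002,-0.006,0.414,0,0,0],
  ],
)

```text
t: 48.02
tool_pos: [0.6841, -0.0212, 0.2014]
orientation: [0.531, -3.095, -0.001]
force: [-0.4, 0.4, 20.2]
opening: 0.0547
gripper_force: 12.0
```

arm_command(
  increments=[
    [0,0,0,0,0,0],
    [0,0,0,0,0,0],
    [0,0,0,0,0,0],
    [0,0,0,0,0,0],
    [0,0,0,0,0,0],
  ],
  fingers=1,
  force=20,
)

```text
t: 48.65
tool_pos: [0.6846, -0.0212, 0.2034]
orientation: [-0.531, 3.096, -0.0]
force: [0.7, -0.3, -0.7]
opening: 0.043
gripper_force: 20.0
```

arm_command(
  increments=[
    [0,0,-0.02,0,0,0],
    [0,0,-0.05,0,0,0],
    [0,0,-0.1,0,0,0],
    [0,0,-0.2,0,0,0],
    [0,0,-0.32,0,0,0],
  ],
)

```text
t: 49.28
tool_pos: [0.6846, -0.0212, 0.269]
orientation: [-0.531, 3.096, -0.0]
force: [0.0, 0.0, -0.2]
opening: 0.043
gripper_force: 20.0
```

```bash
python3 - <<'E'
from h import *
now();goal(.5204,.3412,.1,TH+np.pi/2)
E
```

```text
t 49.27 grasp pt [ 0.6846 -0.0212  0.102 ] yaw 1.911 F [ 0.01  0.03 -0.18] op 0.043 gf 20.0
shift [0.17  1.982 0.01 ] turn [-0.  0. -0.]
```

arm_command(
  increments=[
    [0.02,0.12,0,0,0,0],
    [0.04,0.35,0,0,0,0],
    [0.06,0.58,0,0,0,0],
    [0.08,0.8,0,0,0,0],
    [0.09,1.0,0,0,0,0],
  ],
)

```text
t: 49.9
tool_pos: [0.6005, 0.1628, 0.2693]
orientation: [-0.531, 3.094, 0.0]
force: [1.0, 0.8, -1.7]
opening: 0.0431
gripper_force: 20.0
```

arm_command(
  increments=[
    [0.02,0.2,0,0,0,0],
    [0.04,0.45,0,0,0,0],
    [0.06,0.7,0,0,0,0],
    [0.08,0.88,0,0,0,0],
    [0.08,0.97,0.05,0,0,0],
  ],
)

```text
t: 50.52
tool_pos: [0.521, 0.3409, 0.2596]
orientation: [-0.534, 3.092, 0.002]
force: [0.5, -0.2, -0.4]
opening: 0.0431
gripper_force: 20.0
```

```bash
python3 - <<'E'
from h import *
now();goal(.5204,.3412,.0385,TH+np.pi/2)
c=snap('scene','s17');rings(c,(165,120,400,260))
E
```

```text
t 50.52 grasp pt [0.5216 0.3412 0.0926] yaw 1.913 F [ 0.5  -0.21 -0.43] op 0.0431 gf 20.0
shift [0.003 0.002 0.271] turn [0.    0.001 0.001]
[186.8 124. ] [168 120  39  11 307] z.02 [0.6865 0.5478 0.02  ]
[294.9 125.3] [262 120  55  17 478] z.02 [0.8706 0.2878 0.02  ]
[348.5 124.9] [339 120  23  13 149] z.02 [0.9647 0.1627 0.02  ]
[371.6 123. ] [360 120  21   9 128] z.02 [1.0118 0.112  0.02  ]
[391.3 126.2] [378 120  22  16 175] z.02 [1.0334 0.0599 0.02  ]
[345.5 150.2] [327 145  37  11  53] z.02 [0.8712 0.1201 0.02  ]
[390.9 170. ] [381 163  19  19 184] z.02 [ 0.8801 -0.0126  0.02  ]
[346.2 184.6] [332 174  26  21 250] z.02 [0.7658 0.0586 0.02  ]
[391.4 192.6] [375 187  25  13 101] z.02 [ 0.8115 -0.047   0.02  ]
[393.9 202.8] [388 200  12   7  45] z.02 [ 0.786  -0.0662  0.02  ]
```

arm_command(
  increments=[
    [0.003,0,0.06,0,0,0],
    [0.003,0,0.12,0,0,0],
    [0.003,0,0.18,0,0,0],
    [0.003,0,0.24,0,0,0],
    [0.003,0,0.268,0,0,0],
  ],
)

```text
t: 51.2
tool_pos: [0.5205, 0.3382, 0.2024]
orientation: [0.53, -3.095, 0.001]
force: [1.3, -0.2, 2.3]
opening: 0.0432
gripper_force: 20.0
```

arm_command(
  increments=[
    [0,0,0,0,0,0],
    [0,0,0,0,0,0],
    [0,0,0,0,0,0],
    [0,0,0,0,0,0],
    [0,0,0,0,0,0],
  ],
  fingers=-0.18,
)

```text
t: 51.82
tool_pos: [0.5207, 0.3388, 0.2039]
orientation: [-0.531, 3.096, 0.0]
force: [-0.5, 0.2, 0.1]
opening: 0.0549
gripper_force: 0.0
```

arm_command(
  increments=[
    [0,0,-0.1,0,0,0],
    [0,0,-0.25,0,0,0],
    [0,0,-0.5,0,0,0],
    [0,0,-0.7,0,0,0],
    [0,0,-0.8,0,0,0],
  ],
)

```text
t: 52.45
tool_pos: [0.5211, 0.339, 0.3684]
orientation: [-0.53, 3.091, 0.003]
force: [0.3, 1.1, 0.2]
opening: 0.0549
gripper_force: 0.0
```

arm_command(
  increments=[
    [0,0.2,0,0,0,0],
    [0,0.4,0,0,0,0],
    [0,0.6,0,0,0,0],
    [0,0.8,0,0,0,0],
    [0,0.8,0,0,0,0],
  ],
)

```text
t: 53.08
tool_pos: [0.4656, 0.4917, 0.3629]
orientation: [0.536, -3.094, 0.0]
force: [0.4, -1.1, 0.7]
opening: 0.0548
gripper_force: 0.0
```

```bash
python3 - <<'E'
from h import *
now()
c=snap('scene','s18');rings(c,(165,160,290,230));cv2.imwrite('pics/c18.png',cv2.resize(c['image'][130:320,150:400],(750,570),interpolation=cv2.INTER_CUBIC)[:,:,::-1])
E
```

```text
t 53.08 grasp pt [0.4653 0.4917 0.1959] yaw 1.914 F [ 0.41 -1.07  0.68] op 0.0548 gf 0.0
[202.1 177.3] [194 170  17  15 188] z.02 [0.5609 0.377  0.02  ]
[220.7 182.4] [212 175  18  16 197] z.02 [0.5771 0.3263 0.02  ]
[203.2 196.4] [195 189  18  16 206] z.02 [0.5152 0.3331 0.02  ]
```

View pics/c18.png

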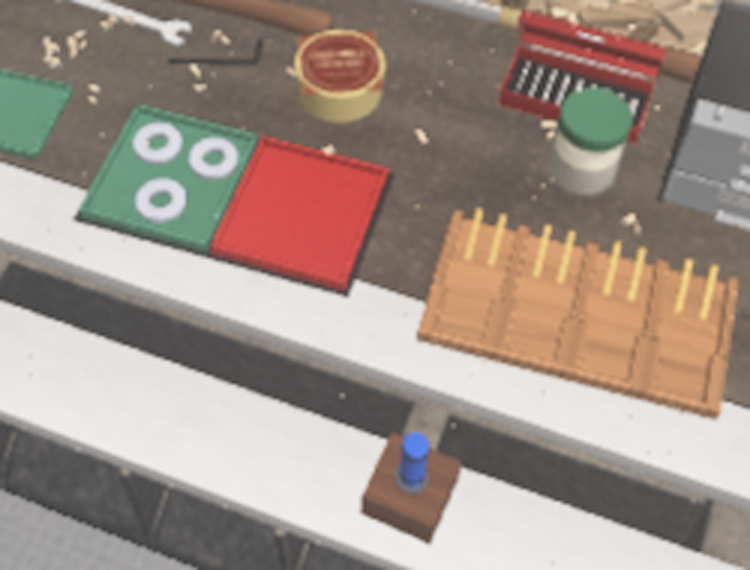

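All three rings lie flat in the large green tray at crop (157,142), (213,157) and (160,200). The gauge stands upright in its stand, and the jar and tin look undisturbed.

```bash
python3 -c "
from plant import *
print(close_job())"
```

```text
the job is handed in; nothing more can be done
None
```

I tried the gauge in all three rings in left-to-right order (pocket 4 was empty) and it entered each one, so all three lie flat in the large green tray, the gauge stands upright in its stand, and the job is handed in; the hand-in returned no verdict.

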